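Tip the bread rolls into the serving pan

TASK

First slide the empty steel pan along the table, without lifting it, to its blue-taped place under the lip of the tipping tray, then pull the tray's red gate fully up. Tip the tray by its blue handle until all four rolls have slid into the pan, and lower the tray gently back to level, without letting it drop. Finally slide the filled pan to the yellow taped rectangle, square inside the tape with all four rolls still in it, let go, and leave the bowl, bottle, jar and cup where they are.

Things in the scene. Friction and masses are not known exactly. Their poses are not given: they have to be found in the camera images.
- pan_mid (a point): centre of the loose open steel serving pan, 180 (x) x 160 (y) x 70 mm high, walls and floor 4 mm, 0.4 to 0.85 kg, half-way up (35 mm above its underside); x along its long side, -y points to its loop handle, z up. It stands on the table
- pan_handle (a point): centre of the pan's dark loop handle: a round bar 12 mm thick, 90 mm long along the pan's x, 50 mm above the pan's underside, 125 mm from the pan's centre on its -y side; its axis is 45 mm off the pan's wall, which leaves a 39 mm gap for one finger
- pan_bay (a point): the pan's place under the lip, on the table, fixed to the tipping stand and outlined by blue tape on three sides (inside 200 mm along x, 180 mm along y, open to the stand): the pan's centre belongs above this point (within about 20 mm), the pan's axes along this point's axes (handle to -y, away from the stand). It is 90 mm on the -y side of the tray's hinge; the stand's feet begin 5 mm on the +y side of the hinge, so the pan then stands with its wall about 15 mm from them
- tray_hinge (a point): middle of the hinge of the tipping tray, 120 mm above the table, in the tray's floor; the hinge runs along this point's x, +y points along the level tray to its blue handle, z up. The tray is steel, 164 (x) x 190 mm (y), from its lip 30 mm on the -y side of the hinge to its end wall 160 mm on the +y side, side walls 35 mm high, 0.6 kg, on a fixed aluminium stand 200 mm wide; stand position and yaw vary
- tray (a joint): tilt of the tray in rad: 0 level on its rest, grows as the handle goes up (positive turn about the hinge's x), stop at 0.95. Light hinge: it falls back if let go. The rolls slide off steeper than about 0.45 to 0.65, depending on friction
- tray_handle (a point): centre of the tray's blue loop handle: a round bar 12 mm thick, 100 mm long, along the hinge's x, its axis 45 mm off the tray's end wall (39 mm gap for one finger); with the tray level it is 205 mm on the +y side of the hinge and 25 mm above it. The bar can turn in the gripper as the tray tips
- gate (a joint): height in m of the tray's gate, a steel plate 144 mm wide and 50 mm high at the lip that keeps the rolls on the tray: 0 shut, 0.060 fully up; it slides straight up from the level tray with about 3 N of drag and stays where it is left
- gate_grip (a point): centre of the gate's red grip, a bar 70 (x) x 12 (y) x 12 mm (z) along the hinge's x, above the gate; with the gate shut it is 26.5 mm on the -y side of the hinge and 78 mm above it; its underside is 21 mm above the gate's plate, its centre about 39 mm above the tops of the rolls
- mark_mid (a point): centre of the yellow taped rectangle on the table, flat, inside 210 (x) x 190 mm (y); x along its long side. The pan may stand on it at the start
- roll0_mid (a point): round crusty bread roll, flat underside, 62 mm across, 39 mm high, 35 to 70 g, golden brown; the point is its centre, 20 mm above its underside
- roll1_mid (a point): round crusty bread roll, flat underside, 62 mm across, 39 mm high, 35 to 70 g, golden brown; the point is its centre, 20 mm above its underside
- roll2_mid (a point): round crusty bread roll, flat underside, 62 mm across, 39 mm high, 35 to 70 g, golden brown; the point is its centre, 20 mm above its underside
- roll3_mid (a point): round crusty bread roll, flat underside, 62 mm across, 39 mm high, 35 to 70 g, golden brown; the point is its centre, 20 mm above its underside
- bowl: orange plastic bowl, 140 mm across, 60 mm high, at the back; origin under its centre; leave it
- bottle: yellow sauce bottle, 60 mm across, 170 mm high, at the back; origin under its centre; leave it
- cup: blue plastic cup, 76 mm across, 90 mm high, left of the robot's front; origin under its centre; leave it
- jar: amber glass jar with white cap, 80 mm across, 100 mm high, at the back; origin under its centre; leave it
Mind the look-alikes: they are no part of the job. What is shaped like the part that bears roll0_mid but black or purple is not meant. Leave any turquoise look-alike of the part that bears roll3_mid alone.

How it is judged:
By the outcome, as a careful person would: the job done as asked, in the order asked, and still so for the second after the job is handed in, with the robot touching nothing.
It also fails if it takes over 72 s, if anything falls off the work surface, if the arm or the gripper's body presses on something with over 40 N, if the wrist force passes 120 N, or if a joint passes its speed limit or range.

ROBOT

A 6-joint arm with a two-finger parallel gripper is mounted at the origin on the work surface. World frame = base frame: x ahead of the robot, y to its left, z up, the work surface at z = 0. Lengths are in m, angles in degrees, forces in N, time in s.
With the tool pointing down it reaches from about 0.3 to 0.75 m from the base axis. Payload 8.5 kg.
Tool frame: the origin (TCP) lies at the very end of the fingers, on their centre line; the grasp point (between the pads) lies 19 mm behind it (env.grasp_offset is the distance from the TCP to the grasp point, in m); y points along the fingers, z is the direction in which the jaws open and shut, and the axes are right-handed (so a half turn about y gives the same grasp; the last joint's range is limited). The gripper opens to 85 mm and grips with 20 to 120 N. Pads are 22 mm wide; open, the fingers measure 114 mm over their backs; the gripper's body (76 mm by 85 mm) begins 54 mm behind the grasp point. The pads swing forward as they close: fully open they stand 13 mm farther back than shut.
Start: joints at [-88.253, 21.807, 74.336, -0, 83.858, -12.336], TCP at [0.134, -0.533, 0.211] pointing down, gripper open.
Joint ranges: [-178.18, 178.18], [-50.72, 133.34], [12.68, 142.11], [-81.47, 261.47], [9.98, 163.14], [-165.26, 165.26]. Speed limits (degrees/s): [136.94, 136.94, 180, 180, 180, 180].

INTERFACE

Orientations are given as a 3x3 rotation matrix whose columns are the frame's x, y, z axes.
In Python, from rig import env gives the robot as it stands. The module is installed in compiled form; this text tells all that it offers.
- The arm moves only by the shell command python3 -m pendant 'ROWS' [FORCE]. ROWS is JSON, a list of rows, each a list of 3 entries, a list of its own where there are three numbers: the shift along the world's x, y, z as a fraction of full scale, then the turn about the world's z as a fraction of full scale, then the opening, from 0 (shut) to 1 (fully open). A call has 1 to 12 rows; each row shifts and turns the commanded pose from where the row before left it; what a row does not reach is not made up. Full scale, the value 1, is 30 mm for a shift and 5 degrees for a turn. A row lasts 1/12 s, in which the tool goes at most 41.7 mm and 7.16 degrees, less where a joint would pass 70% of its speed; a pose out of reach is approached as far as the arm can. A call with a number of a shift or a turn outside -1 to 1 is refused whole. A call with a gripper value outside its range is refused whole. The fingers move at their own pace and stop on an object; FORCE is the grip in N (left out, the last holds). Time passes only in rows, so rows that do not move let the fingers close. It gives the time, the measured TCP pose, the force and the opening at its end, in the units of the state.
- env.observe(): the state, without advancing time (a new reading comes with each control period).
- env.get_image(name): name is "scene" or "top" or "wrist"; returns (picture, depth): 480x640x3 uint8, red, green, blue; 480x640 float32, m along the optical axis (not along the pixel's ray), 0 where there is no reading.
- env.camera_model(name): a dict with "camera_matrix" (3x3 intrinsics, pixels), "R" (3x3) and "t" (3): a world point X has camera coordinates R X + t; the wrist camera has in their place "tool_from_camera" (4x4, takes a point from camera to tool coordinates, whose origin is the TCP and whose axes are the tool frame's). Camera axes: x right, y down, z forward; pixel columns grow to the right and rows downward; lengths in m; the calibration is good to about 2 mm. A picture is of the moment at which its call begins: read the wrist's pose just before it. camera_model takes no time and is no camera call.
- env.close_job(): hands the job in, once; it reports no verdict.
The state is a dict: "time_s": time; "q": joint angles; "qvel": joint speeds; "joint_efforts": joint torques, N m; "position": TCP position; "tool_rot": TCP orientation; "ft_force": force on the tool from outside, world axes, zero at the start; "wrist_torque": the same for the moment, N m; "grip_width": finger opening in m.
Only numpy, scipy, OpenCV 4.12 (cv2) and the standard library are available. Lean on these libraries where they do the work, as an engineer would, in place of code of your own. Each camera call takes 0.05 s, during which the arm holds its last target.

## Working session

There is one attempt and no reset: what is moved stays moved. The work goes in short steps, Python scripts to look and compute and a shell command to move; the robot and the scene stay as the last step left them, time stands still between calls to the robot, and variables do not carry over. Pictures are saved under pics/ and viewed, and the job is handed in when it is done.

```bash
mkdir -p pics; ls; python3 - <<'E'
from rig import env
import cv2,numpy as np
print(env.observe())
for n in ["scene","top","wrist"]:
    im,d=env.get_image(n)
    cv2.imwrite(f"pics/{n}0.png",im[:,:,::-1]); np.savez(f"pics/{n}0.npz",im=im,d=d)
    print(n,env.camera_model(n))
E
```

```text
pics
{'time_s': 0.0, 'q': array([-8.82532153e+01,  2.18412574e+01,  7.43843611e+01, -1.95171420e-03,
        8.38589440e+01, -1.23344249e+01]), 'qvel': array([ 0.07590325, -0.11506703,  0.01838041, -0.06339124, -0.11831114,
       -0.10072898]), 'joint_efforts': array([-2.71352164e-04, -4.48463094e+01, -2.31273240e+01, -1.69950631e-04,
        4.88110702e-03, -2.36772667e-05]), 'position': array([ 0.13380421, -0.53314124,  0.21041161]), 'tool_rot': array([[-9.69950976e-01, -7.88414794e-05,  2.43300427e-01],
       [-2.43300277e-01,  1.47417671e-03, -9.69949897e-01],
       [-2.82195539e-04, -9.99998910e-01, -1.44906129e-03]]), 'ft_force': array([-0.09861153, -0.70072698, -0.52410156]), 'wrist_torque': array([ 0.02517978, -0.01648594,  0.01448583]), 'grip_width': 0.08535530816548931}
scene {'camera_matrix': array([[534.69447974,   0.        , 321.06685794],
       [  0.        , 534.69447974, 238.2041951 ],
       [  0.        ,   0.        ,   1.        ]]), 'R': array([[ 0.73579362,  0.67720235,  0.00217511],
       [ 0.49561176, -0.53629754, -0.68319392],
       [-0.46149402,  0.50
[... 298 characters left out ...]
798402],
       [-0.98415143, -0.01435001, -0.17674852],
       [ 0.17643384,  0.02084623, -0.98409173]]), 't': array([-0.00232866,  0.58532543,  1.00576303])}
wrist {'camera_matrix': array([[415.6525009 ,   0.        , 316.61159419],
       [  0.        , 415.6525009 , 237.22851249],
       [  0.        ,   0.        ,   1.        ]]), 'tool_from_camera': array([[ 5.82363529e-04,  9.47781758e-01,  3.18919111e-01,
        -8.23285356e-02],
       [ 8.17109620e-04, -3.18919509e-01,  9.47781451e-01,
        -1.62396463e-01],
       [ 9.99999497e-01, -2.91361477e-04, -9.60168684e-04,
         9.17886883e-04],
       [ 0.00000000e+00,  0.00000000e+00,  0.00000000e+00,
         1.00000000e+00]])}
```

View pics/scene0.png

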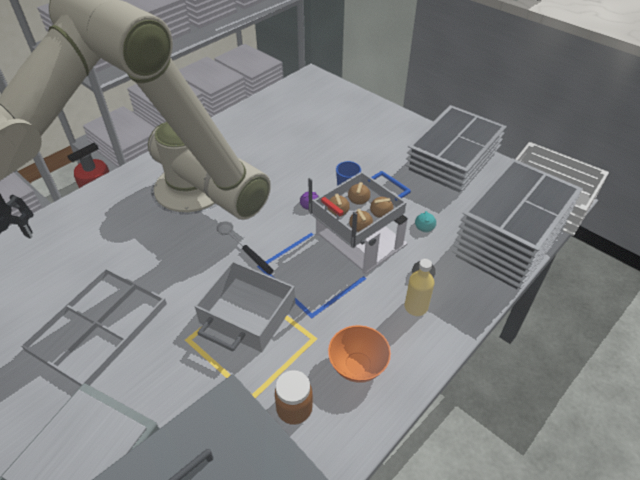

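View pics/top0.png

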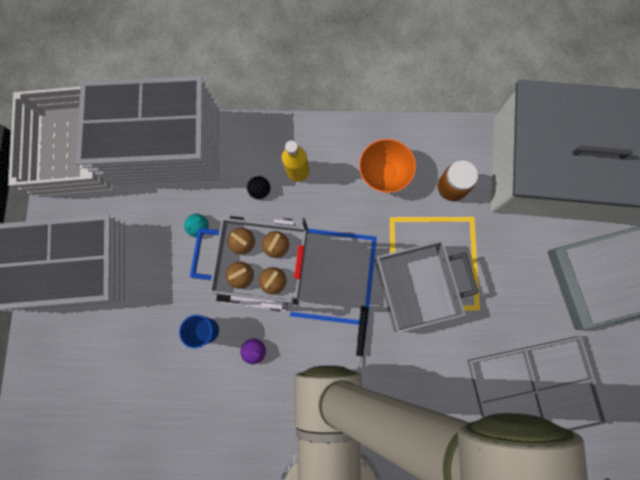

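View pics/wrist0.png

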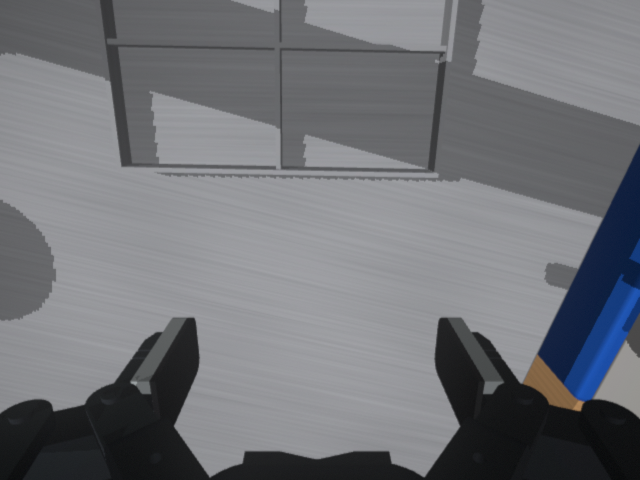

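Views: in top, the pan is at about (425,285), its handle at (465,275), the yellow tape at about (433,262). The blue bay is at about (335,275), the red grip at (300,262), the blue tray handle at (200,254) and the rolls at about (255,258). The black (258,187), purple (253,350) and turquoise (196,225) balls are look-alikes. A dark-handled ladle lies at (362,330), close to the bay corner.

```bash
cat > h.py <<'E'
import numpy as np,cv2
from rig import env
C={n:env.camera_model(n) for n in("scene","top")}
def ray(n,uv,m=None):
    m=m or C[n];K=m["camera_matrix"];R=m["R"];t=m["t"]
    d=R.T@np.linalg.inv(K)@np.array([uv[0],uv[1],1.]);return -R.T@t,d/np.linalg.norm(d)
def plane(n,uv,z,m=None):
    o,d=ray(n,uv,m);return o+d*(z-o[2])/d[2]
def tri(a,b):
    A=np.zeros((3,3));v=np.zeros(3);rs=[]
    for o,d in(a,b):
        P=np.eye(3)-np.outer(d,d);A+=P;v+=P@o
    x=np.linalg.solve(A,v)
    return x,[np.linalg.norm((np.eye(3)-np.outer(d,d))@(x-o)) for o,d in(a,b)]
def cloud(n,d,m=None):
    m=m or C[n];K=m["camera_matrix"]
    v,u=np.mgrid[0:480,0:640]
    P=np.stack([(u-K[0,2])/K[0,0]*d,(v-K[1,2])/K[1,1]*d,d],-1)
    return (P-m["t"])@m["R"]
def wristm():
    s=env.observe();w=env.camera_model("wrist");T=w["tool_from_camera"]
    Rt=s["tool_rot"];R=(Rt@T[:3,:3]).T;p=s["position"]+Rt@T[:3,3]
    return dict(camera_matrix=w["camera_matrix"],R=R,t=-R@p)
def comps(mask,amin=30):
    n,l,st,c=cv2.connectedComponentsWithStats(mask.astype(np.uint8));
    return [(st[i],c[i],l==i) for i in range(1,n) if st[i][4]>amin]
def hsv(im): return cv2.cvtColor(im,cv2.COLOR_RGB2HSV)
def inr(im,lo,hi): return cv2.inRange(hsv(im),lo,hi)>0
E
python3 - <<'E'
from h import *
np.set_printoptions(precision=4,suppress=True)
for n in("top","scene"):
    z=np.load(f"pics/{n}0.npz");im,d=z["im"],z["d"];P=cloud(n,d)
    for name,lo,hi in(("blue",(108,150,60),(125,255,255)),("red",(0,200,90),(4,255,255)),("yel",(20,150,120),(30,255,255)),("dark",(0,0,0),(180,255,45))):
        for st,c,m in comps(inr(im,lo,hi),40):
            q=P[m&(d>0)]
            print(n,name,st,c.round(1),np.median(q,0),"min",np.percentile(q,3,0),"max",np.percentile(q,97,0), cv2.minAreaRect(np.argwhere(m)[:,::-1].astype(np.float32)))
E
python3 - <<'E'
import cv2
im=cv2.imread("pics/top0.png")[190:350,170:490]
cv2.imwrite("pics/top0c.png",cv2.resize(im,(800,400),interpolation=2))
im=cv2.imread("pics/scene0.png")[150:390,170:450]
cv2.imwrite("pics/scene0c.png",cv2.resize(im,(700,600),interpolation=2))
E
```

```text
top blue [191 229  28  50 324] [200.1 252.3] [0.5398 0.2959 0.1509] min [0.4835 0.2614 0.1471] max [0.5886 0.3063 0.1544] ((204.0215606689453, 253.24835205078125), (20.09397315979004, 50.1929817199707), 9.659893035888672)
top blue [308 229  68  79 443] [356.5 254.3] [ 0.5926 -0.0838  0.0014] min [ 0.4406 -0.0988 -0.0022] max [0.6199 0.0582 0.0053] ((356.8453369140625, 254.11703491210938), (97.80081176757812, 49.611610412597656), 52.883140563964844)
top blue [291 312  69  12 233] [324.9 317.9] [0.4021 0.0209 0.0015] min [ 0.3932 -0.0574 -0.0019] max [0.4125 0.0996 0.0052] ((325.01544189453125, 317.876953125), (68.7152328491211, 3.4729723930358887), 7.125016689300537)
top blue [180 315  38  33 912] [197.7 330.8] [0.3669 0.3236 0.0454] min [0.3367 0.2745 0.0035] max [0.3986 0.342  0.0915] ((197.70001220703125, 329.8999938964844), (30.857738494873047, 38.01315689086914), 63.43495178222656)
top red [295 246   8  32 133] [298.8 261.8] [0.5129 0.0698 0.2046] min [0.4839 0.0641 0.2014] max [0.5439 0.0751 0.2076] ((298.7909240722656, 261.6031494140625), (4.311305999755859, 31.515647888183594)
[... 2802 characters left out ...]
125), (20.328115463256836, 72.10834503173828), 71.0534896850586)
scene dark [ 68 144  30  17 178] [ 82.2 152.2] [-0.7391 -0.027  -0.2434] min [-0.7628 -0.0787 -0.2573] max [-0.724   0.0301 -0.2361] ((82.30000305175781, 152.1000213623047), (6.7082037925720215, 29.96331024169922), 63.43495178222656)
scene dark [  0 195  12  37 154] [  4.1 211.2] [ 0.1524 -0.5071  0.3616] min [ 0.1349 -0.5278  0.3096] max [ 0.1699 -0.4955  0.3884] ((5.5, 213.0), (36.0, 11.0), 90.0)
scene dark [574 226  66  45 877] [608.4 247.2] [ 0.9963  1.4503 -0.7127] min [ 0.8542  1.4373 -0.7486] max [ 1.1304  1.4632 -0.6749] ((609.2518310546875, 247.6309356689453), (73.42606353759766, 12.598478317260742), 27.47443199157715)
```

View pics/top0c.png

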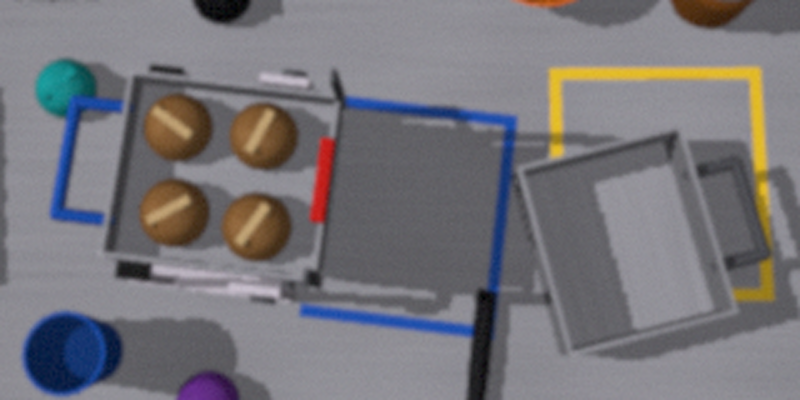

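View pics/scene0c.png

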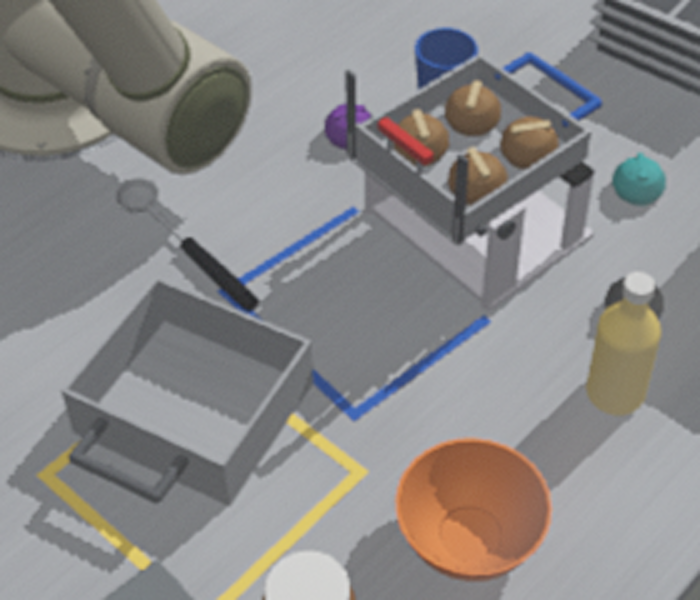

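The crop confirms the choice: steel pan with its loop handle towards -y, golden-brown rolls on the tray, red grip at the lip. The ladle's handle tip lies over the bay's corner tape, so I'll measure that precisely.

```bash
cat > m0.py <<'E'
from h import *
np.set_printoptions(precision=4,suppress=True)
D={n:np.load(f"pics/{n}0.npz") for n in("top","scene")}
def pts(n,mask,z): return np.array([plane(n,(u,v),z)[:2] for v,u in np.argwhere(mask)])
def line(p):
    vx,vy,x,y=cv2.fitLine(p.astype(np.float32),cv2.DIST_HUBER,0,.001,.001).ravel()
    a=np.degrees(np.arctan2(vy,vx));a=(a+90)%180-90
    return a,(x,y)
for n in D:
    im=D[n]["im"]
    cs=comps(inr(im,(108,150,60),(125,255,255)),40)
    for st,c,m in cs:
        p=pts(n,m,0.)
        if n=="top" and st[0] in(308,291) or n=="scene" and st[0] in(266,296):
            # rotate by ~ -8deg guess
            for name,f in(("all",np.ones(len(p),bool)),("y-edge",p[:,1]<-.075),("x+edge",p[:,0]>.585)):
                q=p[f]
                if len(q)>15: print(n,st[0],name,line(q),q.min(0),q.max(0))
E
python3 m0.py
python3 - <<'E'
from m0 import *
E
python3 - <<'E'
import cv2
a=cv2.imread("pics/top0.png")[270:345,330:400];cv2.imwrite("pics/lad.png",cv2.resize(a,None,fx=8,fy=8,interpolation=0))
a=cv2.imread("pics/scene0.png")[255:355,190:300];cv2.imwrite("pics/pan_s.png",cv2.resize(a,None,fx=6,fy=6,interpolation=2))
a=cv2.imread("pics/top0.png")[235:340,370:490];cv2.imwrite("pics/pan_t.png",cv2.resize(a,None,fx=5,fy=5,interpolation=2))
E
```

```text
top 308 all (np.float32(36.64731), (np.float32(0.5613194), np.float32(-0.054728884))) [ 0.4304 -0.1013] [0.6237 0.0685]
top 308 y-edge (np.float32(-4.9332123), (np.float32(0.49261978), np.float32(-0.087724745))) [ 0.4304 -0.1013] [ 0.6079 -0.076 ]
top 308 x+edge (np.float32(83.380005), (np.float32(0.61119044), np.float32(-0.017823106))) [ 0.5874 -0.1013] [0.6237 0.0685]
top 291 all (np.float32(84.070526), (np.float32(0.4022034), np.float32(0.021189533))) [ 0.3912 -0.0624] [0.415  0.1046]
scene 266 all (np.float32(84.014694), (np.float32(0.40236545), np.float32(0.021246713))) [ 0.3918 -0.0552] [0.4126 0.1029]
scene 296 all (np.float32(82.909424), (np.float32(0.61021435), np.float32(-0.02566464))) [ 0.5426 -0.1022] [0.6242 0.0823]
scene 296 y-edge (np.float32(0.49529266), (np.float32(0.58462703), np.float32(-0.09458421))) [ 0.5426 -0.1022] [ 0.6084 -0.0755]
scene 296 x+edge (np.float32(83.71153), (np.float32(0.6115845), np.float32(-0.016080221))) [ 0.5885 -0.1022] [0.6242 0.0823]
top 308 all (np.float32(36.64731), (np.float32(0.5613194), np.float32(-0.054728884))) [ 0.4304 -0.1013] [0.
[... 185 characters left out ...]
loat32(0.61119044), np.float32(-0.017823106))) [ 0.5874 -0.1013] [0.6237 0.0685]
top 291 all (np.float32(84.070526), (np.float32(0.4022034), np.float32(0.021189533))) [ 0.3912 -0.0624] [0.415  0.1046]
scene 266 all (np.float32(84.014694), (np.float32(0.40236545), np.float32(0.021246713))) [ 0.3918 -0.0552] [0.4126 0.1029]
scene 296 all (np.float32(82.909424), (np.float32(0.61021435), np.float32(-0.02566464))) [ 0.5426 -0.1022] [0.6242 0.0823]
scene 296 y-edge (np.float32(0.49529266), (np.float32(0.58462703), np.float32(-0.09458421))) [ 0.5426 -0.1022] [ 0.6084 -0.0755]
scene 296 x+edge (np.float32(83.71153), (np.float32(0.6115845), np.float32(-0.016080221))) [ 0.5885 -0.1022] [0.6242 0.0823]
```

View pics/lad.png

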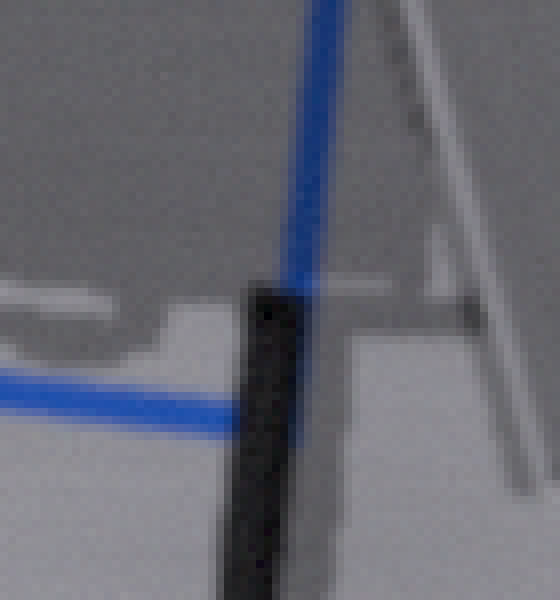

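View pics/pan_s.png

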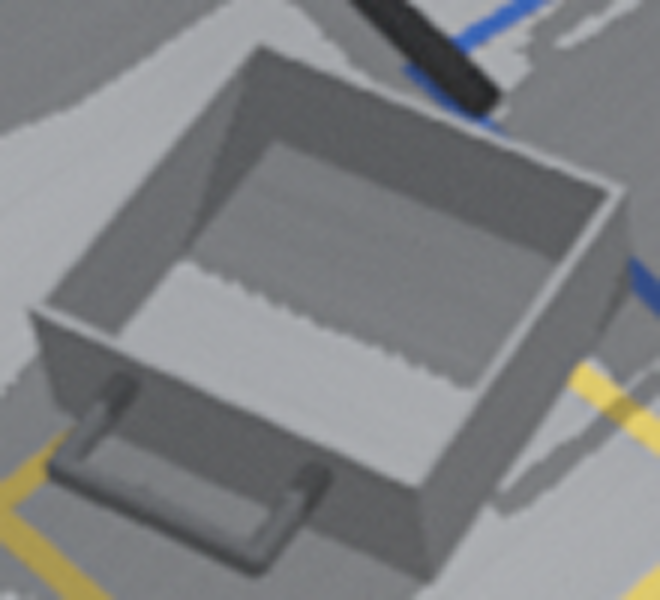

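View pics/pan_t.png

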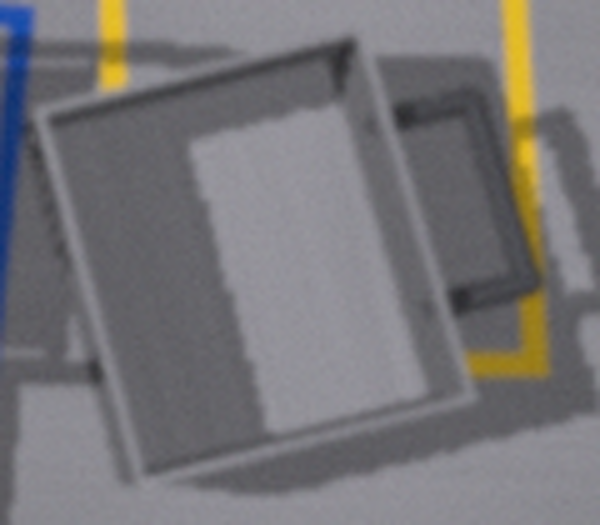

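```bash
cat > m1.py <<'E'
from h import *
np.set_printoptions(precision=4,suppress=True)
D={n:np.load(f"pics/{n}0.npz") for n in("top","scene")}
a=np.radians(-6);e=np.array([np.cos(a),np.sin(a)]);f=np.array([-np.sin(a),np.cos(a)])
bc=.5037*e+.060*f
def bay(p): p=np.asarray(p)[...,:2]-bc; return np.stack([p@e,p@f],-1)*1000
if __name__=="__main__":
    print("bay",bc)
    # ladle
    for n,r in(("top",(345,300,375,365)),("scene",(238,235,280,280))):
        im,d=D[n]["im"],D[n]["d"];m=inr(im,(0,0,0),(180,255,55));k=np.zeros_like(m);k[r[1]:r[3],r[0]:r[2]]=1
        P=cloud(n,d)[m&k];P=P[(P[:,2]>.006)]
        b=bay(P); print(n,len(P),"z",np.percentile(P[:,2],[2,50,98]))
        for lo in range(-150,-50,15):
            s=b[(b[:,0]>lo)&(b[:,0]<=lo+15)]
            if len(s): print(" bx",lo,"by",s[:,1].min().round(),s[:,1].max().round())
        print(" bx max",b[:,0].max())
        j=b[:,0].argmax();print(P[j])
    # pan corners: crop px -> px
    t=[(38,112),(352,42),(470,395),(140,478)];T=[(370+x/5,235+y/5) for x,y in t]
    s=[(622,190),(420,482),(38,310),(262,45)];S=[(190+x/6,255+y/6) for x,y in s]
    # top order: front+x, back+x, back-x, front-x
    order=[0,1,2,3]
    X=[]
    for i in range(4):
        x,r=tri(ray("top",T[i]),ray("scene",S[i]));X.append(x);print("corner",x,r,plane("top",T[i],.07),plane("scene",S[i],.07))
    X=np.array(X);c=X.mean(0);yv=(X[0]+X[3]-X[1]-X[2])/2;print("pan c",c,"ylen",np.linalg.norm(yv),"xlen",np.linalg.norm((X[0]+X[1]-X[2]-X[3])/2),"yaw",np.degrees(np.arctan2(-yv[0],yv[1])))
    hh=[((370+478/5,235+92/5),(190+255/6,255+570/6)),((370+530/5,235+290/5),(190+55/6,255+465/6))]
    for u,v in hh:
        x,r=tri(ray("top",u),ray("scene",v));print("handle end",x,r)
    # mark
    im=D["top"]["im"]
    for st,cc,m in comps(inr(im,(20,150,120),(30,255,255)),40)[1:]:
        p=np.array([plane("top",(u,v),0.)[:2] for v,u in np.argwhere(m)])
        def line(q):
            vx,vy,x,y=cv2.fitLine(q.astype(np.float32),cv2.DIST_HUBER,0,.001,.001).ravel();return np.degrees(np.arctan2(vy,vx)),x,y,len(q)
        for nm,k in(("x+",p[:,0]>.63),("y+",(p[:,1]>-.165)&(p[:,0]<.63)),("y-",(p[:,1]<-.32)&(p[:,0]<.63)&(p[:,0]>.45)),("x-",p[:,0]<.45)):
            if k.sum()>10: print("mark",nm,line(p[k]),p[k].min(0),p[k].max(0))
E
python3 m1.py
```

```text
bay [0.5072 0.007 ]
top 330 z [0.0133 0.0189 0.0242]
 bx -150 by -99.0 -81.0
 bx -135 by -98.0 -82.0
 bx -120 by -98.0 -33.0
 bx -105 by -97.0 -81.0
 bx -90 by -97.0 -82.0
 bx -75 by -96.0 -81.0
 bx max -66.52026667197305
[ 0.4321 -0.0711  0.0154]
scene 181 z [0.0085 0.0164 0.0232]
 bx -150 by -99.0 -87.0
 bx -135 by -100.0 -87.0
 bx -120 by -99.0 -87.0
 bx -105 by -99.0 -86.0
 bx -90 by -99.0 -85.0
 bx -75 by -98.0 -86.0
 bx -60 by -94.0 -87.0
 bx max 694.9095730666302
[ 1.1373 -0.6466  1.097 ]
corner [ 0.5452 -0.1009  0.0664] [np.float64(0.0016471953735494268), np.float64(0.001647195373549364)] [ 0.5437 -0.1018  0.07  ] [ 0.5484 -0.1015  0.07  ]
corner [ 0.5826 -0.2493  0.06  ] [np.float64(0.0027284341649034135), np.float64(0.0027284341649033554)] [ 0.5791 -0.2491  0.07  ] [ 0.5898 -0.2512  0.07  ]
corner [ 0.4176 -0.2984  0.0654] [np.float64(0.0017993984190593452), np.float64(0.0017993984190593673)] [ 0.4163 -0.2985  0.07  ] [ 0.4222 -0.2987  0.07  ]
corner [ 0.3774 -0.1475  0.0638] [np.float64(0.0016411249614666956), np.float64(0.0016411249614666943)] [ 0.3765 -0.148   0.07  ] [ 
[... 249 characters left out ...]
 0.4671 -0.3334  0.0465] [np.float64(0.0018254809313182144), np.float64(0.001825480931318141)]
mark x+ (np.float32(-88.72915), np.float32(0.6538046), np.float32(-0.25280687), 323) [ 0.6317 -0.3506] [ 0.6605 -0.1392]
mark y+ (np.float32(0.18884033), np.float32(0.6002034), np.float32(-0.14376287), 95) [ 0.5703 -0.1491] [ 0.6293 -0.1388]
mark y- (np.float32(1.4800675), np.float32(0.56441593), np.float32(-0.34712303), 206) [ 0.4862 -0.3527] [ 0.6296 -0.3415]
mark y- (np.float32(-2.9591794), np.float32(0.4587373), np.float32(-0.34863153), 28) [ 0.4519 -0.3537] [ 0.4666 -0.3438]
mark x- (np.float32(-76.21167), np.float32(0.43518284), np.float32(-0.33385354), 80) [ 0.4296 -0.3531] [ 0.4496 -0.3184]
```

Pan: centre (0.481, -0.199), yaw 14.5°, handle (0.512, -0.320), z 0.048. Bay: centre (0.507, 0.007), yaw -6°. In bay axes the ladle tip is at (-66, -82…-97) mm. I'll bring the pan in offset to +x, past the ladle, then shift it back.

```bash
python3 -m pendant '[[[0.9,0.5,0],0,0.5],[[0.9,0.5,0],0,0.5],[[0.9,0.5,0],0,0.5],[[0.9,0.5,0],0,0.5],[[0.9,0.5,0],0,0.5],[[0.9,0.5,0],0,0.5],[[0.9,0.5,0],0,0.5],[[0.9,0.5,0],0,0.5],[[0.9,0.5,0],0,0.5],[[0.9,0.5,0],0,0.5],[[0.9,0.5,0],0,0.5],[[0.9,0.5,0],0,0.5]]' 40 && python3 -m pendant '[[[0.9,0.55,0],0,0.5],[[0.9,0.55,0],0,0.5],[[0,0,-0.8],0,0.5],[[0,0,-0.8],0,0.5],[[0,0,0],0,0.5],[[0,0,0],0,0.5]]'
python3 - <<'E'
from h import *
s=env.observe();m=wristm();im,d=env.get_image("wrist");cv2.imwrite("pics/w1.png",im[:,:,::-1]);np.savez("pics/w1.npz",im=im,d=d,**m)
print(s["position"],s["tool_rot"][:,2],s["ft_force"])
E
```

```text
time_s: 1.15
position: [0.459, -0.3524, 0.2108]
tool_rot: [[-0.97, -0.0, 0.243], [-0.243, 0.0, -0.97], [0.0, -1.0, -0.0]]
ft_force: [-0.2, -0.1, 0.2]
grip_width: 0.0427
time_s: 1.65
position: [0.5115, -0.3202, 0.1624]
tool_rot: [[-0.97, -0.002, 0.243], [-0.243, 0.002, -0.97], [0.001, -1.0, -0.002]]
ft_force: [-0.5, 0.5, -0.3]
grip_width: 0.0426
[ 0.51146937 -0.32018156  0.16241541] [ 0.24330548 -0.96994719 -0.00221414] [-0.49215732  0.45321229 -0.34526467]
```

View pics/w1.png

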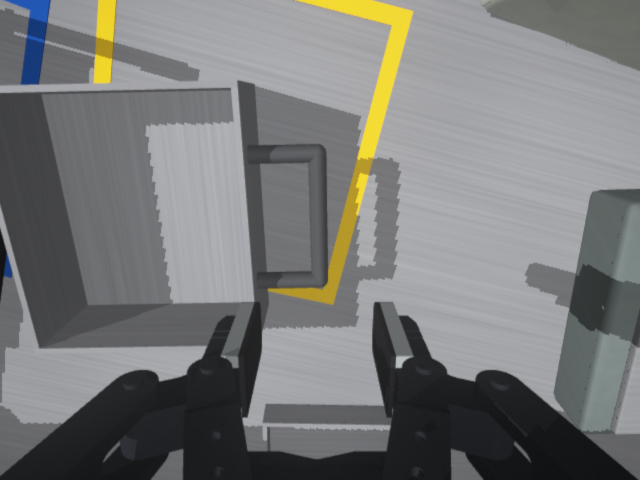

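```bash
cat > wp.py <<'E'
from h import *
np.set_printoptions(precision=4,suppress=True)
def load(f): z=np.load(f);return {k:z[k] for k in z.files}
E
python3 - <<'E'
from wp import *
z=load("pics/w1.npz")
for uv in((318,155),(319,217),(320,275)):
    print(plane("w",uv,.05,z), cloud("w",z["d"],z)[uv[1],uv[0]])
E
```

```text
[ 0.5568 -0.3102  0.05  ] [ 0.5574 -0.31    0.0544]
[ 0.5162 -0.3211  0.05  ] [ 0.5177 -0.3207  0.0556]
[ 0.4743 -0.3324  0.05  ] [ 0.4767 -0.3318  0.0555]
```

```bash
python3 -m pendant '[[[0.1,-0.04,-0.85],0,0.5],[[0,0,-0.85],0,0.5],[[0,0,-0.85],0,0.5],[[0,0,-0.85],0,0.5],[[0,0,-0.85],0,0.5],[[0,0,-0.1],0,0.5],[[0,0,0],0,0.5],[[0,0,0],0,0.0],[[0,0,0],0,0.0],[[0,0,0],0,0.0],[[0,0,0],0,0.0],[[0,0,0],0,0.0]]' 50
```

```text
time_s: 2.7
position: [0.5156, -0.3223, 0.0346]
tool_rot: [[-0.97, 0.003, 0.243], [-0.243, -0.003, -0.97], [-0.002, -1.0, 0.003]]
ft_force: [-0.6, 0.1, 6.9]
grip_width: 0.0001
```

```bash
cat > look.py <<'E'
import sys
from wp import *
# usage: look.py tag cams
tag=sys.argv[1]
for n in sys.argv[2:]:
    m=wristm() if n=="wrist" else C[n]
    im,d=env.get_image(n);cv2.imwrite(f"pics/{n}{tag}.png",im[:,:,::-1]);np.savez(f"pics/{n}{tag}.npz",im=im,d=d,**m)
s=env.observe();print(s["time_s"],s["position"],s["tool_rot"][:,2],s["ft_force"],s["grip_width"])
E
python3 look.py 2 wrist scene
```

```text
2.8 [ 0.5156 -0.3223  0.0345] [ 0.2434 -0.9699  0.003 ] [-0.6386  0.1527  6.7971] 0.0005168245399362867
```

View pics/wrist2.png

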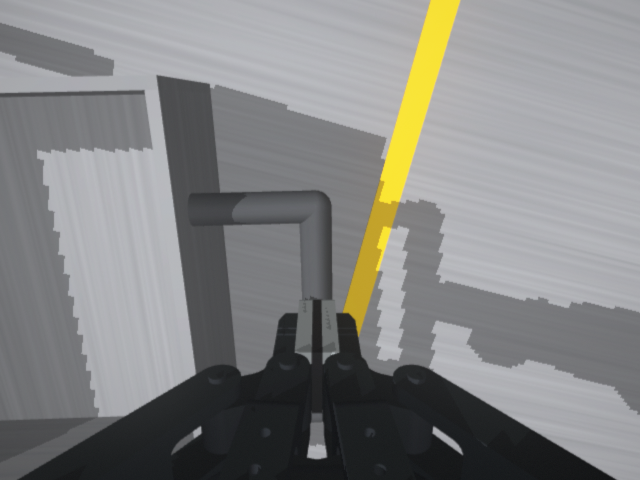

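View pics/scene2.png

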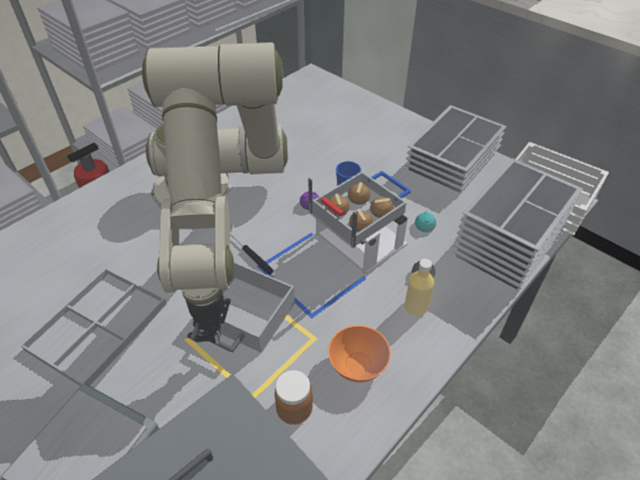

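```bash
python3 - <<'E'
from wp import *
z=load("pics/wrist2.npz");P=cloud("w",z["d"],z)
for v in(220,270,295,300,305,315,330,345):
    print(v,[ (u,P[v,u].round(4).tolist()) for u in(305,312,318,325,332)])
a=cv2.imread("pics/wrist2.png")[180:400,220:420];cv2.imwrite("pics/w2c.png",cv2.resize(a,None,fx=3.5,fy=2.7,interpolation=2))
z=load("pics/scene2.npz");a=z["im"][280:380,150:260,::-1];cv2.imwrite("pics/s2c.png",cv2.resize(a,None,fx=6,fy=6,interpolation=2))
E
```

```text
220 [(305, [0.5542, -0.3091, 0.0539]), (312, [0.5548, -0.3116, 0.0538]), (318, [0.5558, -0.3135, 0.0556]), (325, [0.5559, -0.3161, 0.0536]), (332, [0.5419, -0.3245, -0.0003])]
270 [(305, [0.5351, -0.3137, 0.0533]), (312, [0.5359, -0.3162, 0.0537]), (318, [0.5369, -0.3183, 0.0548]), (325, [0.5365, -0.3211, 0.0523]), (332, [0.5164, -0.3311, 0.0006])]
295 [(305, [0.5248, -0.3162, 0.053]), (312, [0.526, -0.3187, 0.0539]), (318, [0.5266, -0.3209, 0.0541]), (325, [0.5271, -0.3235, 0.0538]), (332, [0.5026, -0.3348, 0.0004])]
300 [(305, [0.5254, -0.3162, 0.0581]), (312, [0.5262, -0.3186, 0.0585]), (318, [0.5265, -0.3209, 0.058]), (325, [0.5274, -0.3233, 0.0587]), (332, [0.5278, -0.3259, 0.0582])]
305 [(305, [0.5255, -0.3162, 0.0623]), (312, [0.5263, -0.3186, 0.0627]), (318, [0.5265, -0.3208, 0.062]), (325, [0.5273, -0.3232, 0.0624]), (332, [0.528, -0.3257, 0.0626])]
315 [(305, [0.5256, -0.3164, 0.0697]), (312, [0.5262, -0.3187, 0.0696]), (318, [0.5268, -0.3207, 0.0699]), (325, [0.5271, -0.3231, 0.0693]), (332, [0.5284, -0.3253, 0.0706])]
330 [(305, [0.525, -0.3168, 0.0784]), (312, [0.5267, -0.3187, 0.0803]), (318, [0.5266, -0.3207, 0.0793]), (325, [0.5272, -0.3229, 0.0795]), (332, [0.528, -0.325, 0.0799])]
345 [(305, [0.5259, -0.3168, 0.0884]), (312, [0.5264, -0.3188, 0.0883]), (318, [0.5267, -0.3206, 0.0882]), (325, [0.5277, -0.3226, 0.0888]), (332, [0.5282, -0.3246, 0.0889])]
```

View pics/w2c.png

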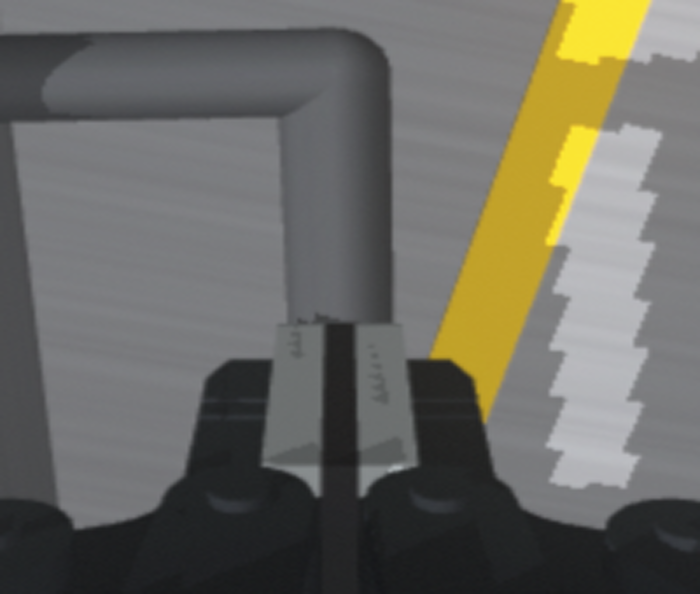

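View pics/s2c.png

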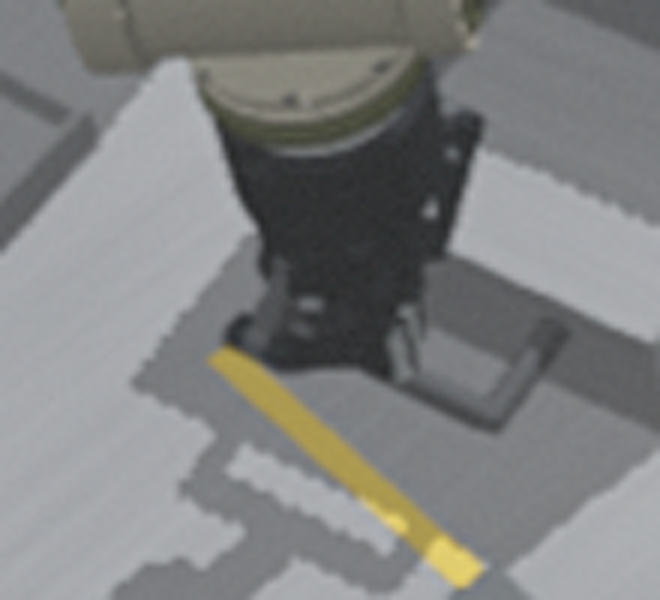

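```bash
python3 - <<'E'
from wp import *
for f,z0,pts in(("pics/w1.npz",.1624,[(240,310),(250,310),(255,330),(385,310),(395,310),(230,350),(400,350),(245,375)]),("pics/wrist0.npz",.2104,[(185,325),(195,325),(195,370),(140,380),(445,325),(440,370),(490,385)])):
    z=dict(np.load(f))
    if "R" not in z:
        w=env.camera_model("wrist");T=w["tool_from_camera"]
        Rt=np.array([[-.97,0,.2433],[-.2433,0.0015,-.97],[0,-1,-.0015]]);p=np.array([.1338,-.5331,.2104])+Rt@T[:3,3];R=(Rt@T[:3,:3]).T
        z.update(camera_matrix=w["camera_matrix"],R=R,t=-R@p)
    P=cloud("w",z["d"],z)
    print(f)
    for u,v in pts: print((u,v),P[v,u],"above TCP",P[v,u,2]-z0)
E
```

```text
pics/w1.npz
(240, 310) [ 0.5155 -0.292   0.1932] above TCP 0.030796459734545173
(250, 310) [ 0.5169 -0.2955  0.1941] above TCP 0.031716859404507636
(255, 330) [ 0.5121 -0.2988  0.1983] above TCP 0.035856650048532585
(385, 310) [ 0.5285 -0.3416  0.194 ] above TCP 0.03162838295574691
(395, 310) [ 0.5294 -0.3451  0.194 ] above TCP 0.03159165044332296
(230, 350) [ 0.5168 -0.2934  0.219 ] above TCP 0.05663973912417786
(400, 350) [ 0.5285 -0.3424  0.2181] above TCP 0.05573040870608076
(245, 375) [ 0.5106 -0.2994  0.2208] above TCP 0.058377410073052194
pics/wrist0.npz
(185, 325) [ 0.1338 -0.489   0.2516] above TCP 0.04121788011891672
(195, 325) [ 0.1302 -0.491   0.2448] above TCP 0.034388016102733204
(195, 370) [ 0.1153 -0.4946  0.2494] above TCP 0.03897167188734521
(140, 380) [ 0.1335 -0.4859  0.2805] above TCP 0.07007109807418269
(445, 325) [ 0.1544 -0.5729  0.2507] above TCP 0.040329582779817824
(440, 370) [ 0.1378 -0.5768  0.2517] above TCP 0.04126462389982541
(490, 385) [ 0.1547 -0.5763  0.2806] above TCP 0.07019563551833621
```

```bash
python3 -c "
from rig import env;print(env.grasp_offset)"
python3 -m pendant '[[[0,0,0.6],0,0],[[0,0,0.6],0,0.5],[[0,0,0],0,0.5],[[0,0,0],0,0.5],[[0,0,0],0,0.5],[[0,0,0],0,0.5],[[0,0,-0.6],0,0.5],[[0,0,-0.6],0,0.5],[[0,0,-0.3],0,0.5],[[0,0,-0.3],0,0.5],[[0,0,0],0,0.5]]'
```

```text
0.0187
time_s: 3.72
position: [0.5141, -0.3211, 0.0126]
tool_rot: [[-0.97, -0.002, 0.243], [-0.243, 0.002, -0.97], [0.002, -1.0, -0.003]]
ft_force: [-0.6, 0.2, 0.2]
grip_width: 0.0429
```

```bash
python3 -m pendant '[[[0,0,0],0,0],[[0,0,0],0,0],[[0,0,0],0,0],[[0,0,0],0,0],[[0,0,0],0,0]]' 60; python3 look.py 3 wrist
```

```text
time_s: 4.13
position: [0.5152, -0.322, 0.0155]
tool_rot: [[-0.97, 0.001, 0.244], [-0.244, -0.001, -0.97], [-0.001, -1.0, 0.001]]
ft_force: [-0.8, 0.3, 4.3]
grip_width: 0.0098
4.1833 [ 0.5152 -0.322   0.0155] [ 0.2436 -0.9699  0.0015] [-1.631  -0.3883  6.2863] 0.009828558012805312
```

View pics/wrist3.png

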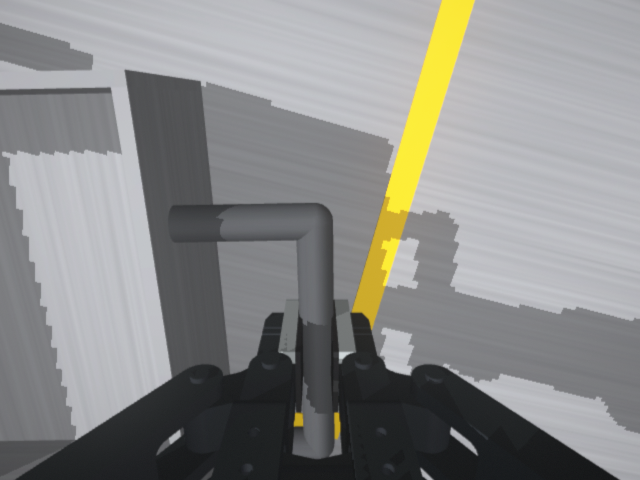

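```bash
python3 -m pendant '[[[0,0,0],-0.5,0],[[0.02,-0.03,0],-0.5,0],[[0.02,-0.03,0],-0.5,0],[[0.02,-0.03,0],-0.5,0],[[0.01,-0.03,0],-0.5,0],[[0,-0.03,0],-0.5,0],[[0,-0.03,0],-0.5,0],[[0,-0.03,0],-0.5,0],[[0,-0.03,0],0,0],[[0,0,0],0,0]]' 90; python3 look.py 4 top wrist
```

```text
time_s: 5.02
position: [0.5165, -0.3281, 0.015]
tool_rot: [[-0.995, -0.001, -0.103], [0.103, 0.001, -0.995], [0.001, -1.0, -0.001]]
ft_force: [-3.7, 5.1, 6.1]
grip_width: 0.0088
5.1167 [ 0.5165 -0.3281  0.0149] [-0.1028 -0.9947 -0.0011] [-2.866   3.7511  5.121 ] 0.009104501003169932
```

View pics/wrist4.png

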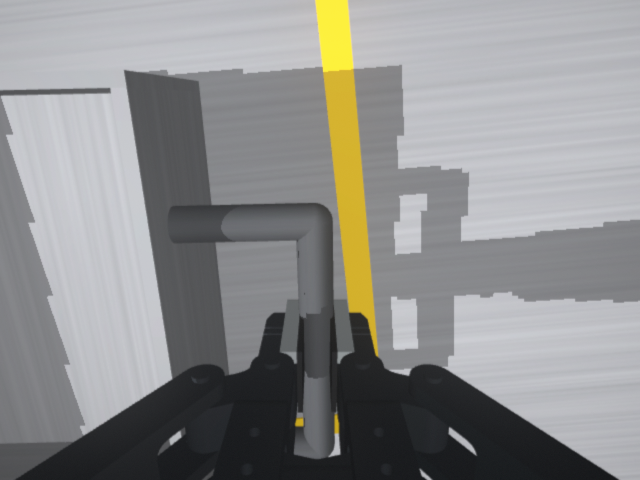

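View pics/top4.png

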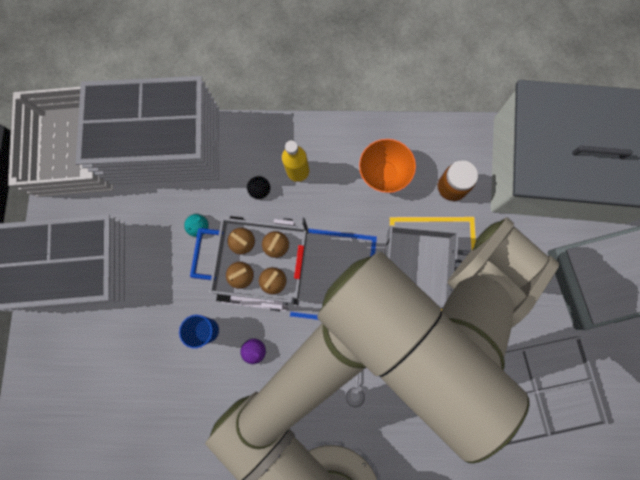

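```bash
python3 -m pendant '[[[0.02,0.2,0],0,0],[[0.05,0.45,0],0,0],[[0.05,0.45,0],0,0],[[0.05,0.45,0],0,0],[[0.05,0.45,0],0,0],[[0.05,0.45,0],0,0],[[0.05,0.45,0],0,0],[[0.05,0.45,0],0,0],[[0.05,0.45,0],0,0],[[0.05,0.45,0],0,0],[[0.05,0.45,0],0,0],[[0,0,0],0,0]]'; python3 look.py 5 wrist scene
```

```text
time_s: 6.12
position: [0.5334, -0.1866, 0.0155]
tool_rot: [[-0.995, 0.002, -0.102], [0.102, -0.001, -0.995], [-0.002, -1.0, 0.001]]
ft_force: [3.1, 4.4, 5.0]
grip_width: 0.0087
6.2167 [ 0.5332 -0.1872  0.0151] [-0.1028 -0.9947 -0.0009] [3.0822 4.1084 4.2085] 0.008418104866954788
```

View pics/wrist5.png

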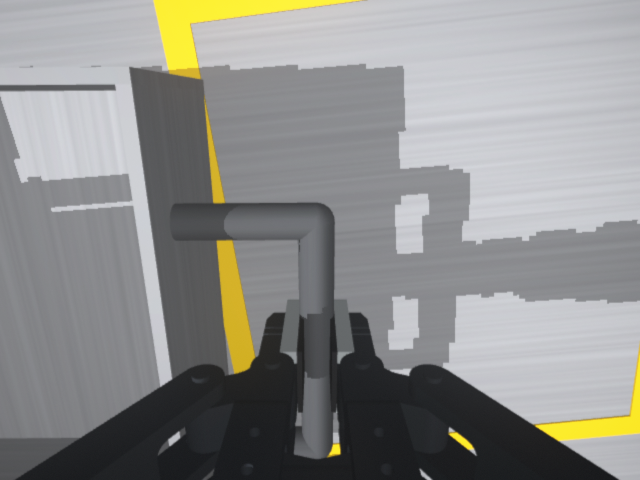

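View pics/scene5.png

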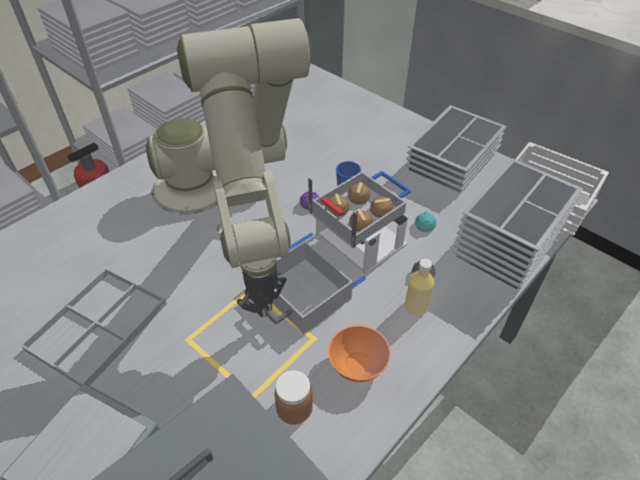

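```bash
python3 -m pendant '[[[0.05,0.45,0],0,0],[[0.05,0.45,0],0,0],[[0.05,0.45,0],0,0],[[0.05,0.45,0],0,0],[[0.04,0.35,0],0,0],[[0.01,0.1,0],0,0],[[0,0,0],0,0]]'; python3 look.py 6 scene wrist
```

```text
time_s: 6.8
position: [0.541, -0.1214, 0.0155]
tool_rot: [[-0.995, 0.003, -0.103], [0.103, -0.002, -0.995], [-0.003, -1.0, 0.002]]
ft_force: [1.2, -1.0, 8.2]
grip_width: 0.0089
6.9 [ 0.541  -0.1215  0.0154] [-0.1033 -0.9946  0.0013] [ 0.6539 -0.9917  7.651 ] 0.008828718409200237
```

View pics/scene6.png

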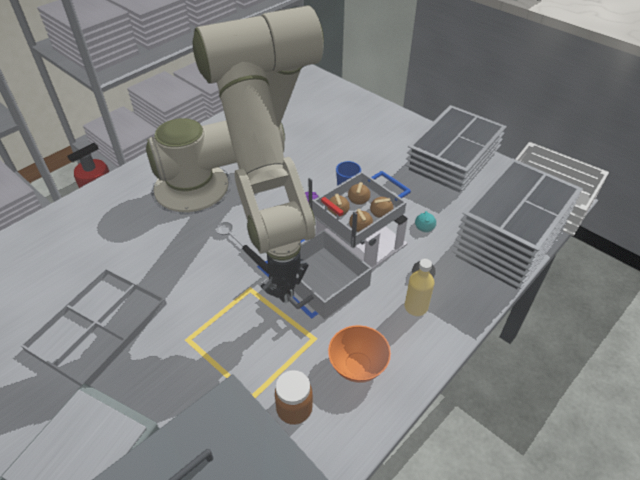

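View pics/wrist6.png

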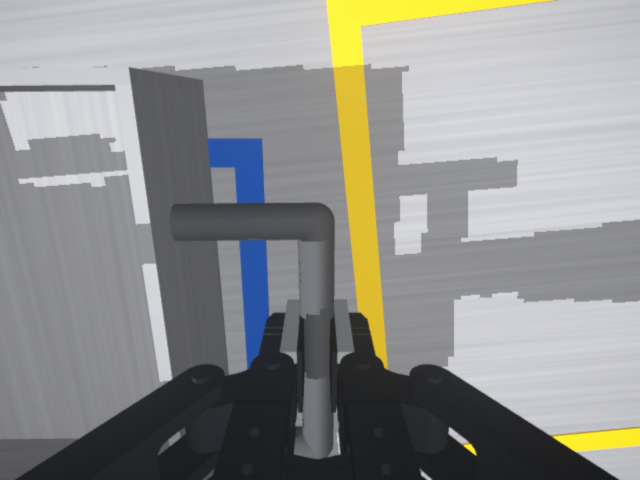

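```bash
python3 - <<'E'
from wp import *
from m1 import bay
z=load("pics/wrist6.npz")
for uv in((262,139),(237,168),(246,340),(268,340),(236,166),(209,140)): print(uv,plane("w",uv,0,z),bay(plane("w",uv,0,z)))
for uv in((131,68),(115,85)): print("rim",uv,bay(plane("w",uv,.07,z)))
E
```

```text
(262, 139) [ 0.6091 -0.1062  0.    ] [ 113.1151 -101.9139]
(237, 168) [ 0.5982 -0.0938  0.    ] [100.9864 -90.7279]
(246, 340) [ 0.5142 -0.0843  0.    ] [ 16.4557 -90.1006]
(268, 340) [ 0.513  -0.0951  0.    ] [  16.4568 -100.9251]
(236, 166) [ 0.599  -0.0935  0.    ] [101.8392 -90.3519]
(209, 140) [ 0.611 -0.084  0.   ] [112.6902 -79.7046]
rim (131, 68) [136.1466 -79.9098]
rim (115, 85) [132.2914 -75.4651]
```

```bash
python3 -m pendant '[[[0.01,0.1,0],0,0],[[0.01,0.12,0],0,0],[[0,0,0],0,0],[[-0.2,0.02,0],0,0],[[-0.2,0.02,0],0,0],[[-0.2,0.02,0],0,0],[[-0.2,0.02,0],0,0],[[-0.2,0.02,0],0,0],[[-0.2,0.02,0],0,0],[[-0.2,0.03,0],0,0],[[0,0,0],0,0]]'; python3 look.py 7 wrist scene
```

```text
time_s: 7.82
position: [0.4997, -0.1106, 0.0155]
tool_rot: [[-0.994, 0.004, -0.105], [0.105, -0.002, -0.994], [-0.004, -1.0, 0.001]]
ft_force: [1.8, -1.8, 8.8]
grip_width: 0.0089
7.9167 [ 0.4996 -0.1106  0.0155] [-0.1047 -0.9945  0.0013] [ 0.4077 -1.852   9.316 ] 0.008838376339291118
```

View pics/wrist7.png

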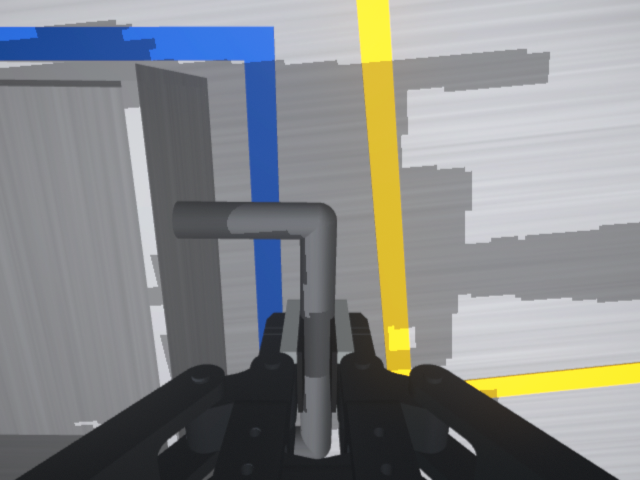

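View pics/scene7.png

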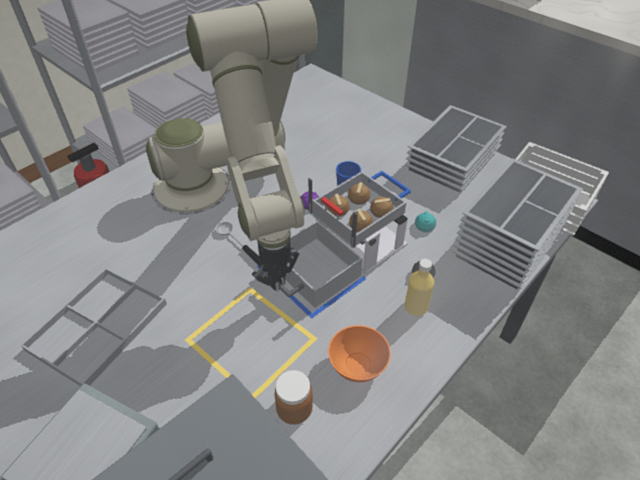

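```bash
python3 -m pendant '[[[0,0,0],0,0.5],[[0,0,0],0,0.5],[[0,0,0],0,0.5],[[0,0,0],0,0.5],[[0,0,0.5],0,0.5],[[0,0,1],0,0.5],[[0,0,1],0,0.5],[[0,0,1],0,0.5],[[0,0,1],0,0.5],[[0,0,1],0,0.5],[[0,0,1],0,0.5],[[0,0,1],0,0.5]]'
python3 - <<'E'
from wp import *
from m1 import bay
for n in("scene","top"):
    z=load(f"pics/{n}{'0'}.npz");P=cloud(n,z["d"]);b=bay(P);m=(abs(b[...,0])<110)&(b[...,1]>40)&(b[...,1]<100)&(P[...,2]>.165)&(P[...,2]<.4)
    q=np.c_[b[m],P[m][:,2]]
    for lo in(-110,-60,60):
        k=(q[:,0]>lo)&(q[:,0]<lo+ (50 if lo!=-60 else 120))
        if k.sum(): print(n,lo,k.sum(),q[k].min(0),q[k].max(0))
E
```

```text
time_s: 8.92
position: [0.4982, -0.1091, 0.2409]
tool_rot: [[-0.995, -0.001, -0.103], [0.103, 0.0, -0.995], [0.001, -1.0, -0.0]]
ft_force: [-0.3, -0.9, 0.1]
grip_width: 0.0428
scene -110 96 [-86.2424  58.6869   0.1661] [-61.9666  66.7606   0.2375]
scene -60 277 [-58.9855  55.9166   0.1651] [59.5296 70.8723  0.2079]
scene 60 117 [60.9957 58.9338  0.1651] [90.0725 67.0202  0.236 ]
top -110 53 [-85.699   60.8146   0.1653] [-60.1248  66.0459   0.2385]
top -60 258 [-58.4414  57.9466   0.1674] [59.3196 70.2914  0.2084]
top 60 58 [61.4528 60.9298  0.1661] [85.8137 66.2858  0.2371]
```

```bash
python3 -m pendant '[[[0,0,0.7],0,0.5],[[0.08,0.85,0],0,0.5],[[0.08,0.85,0],0,0.5],[[0.08,0.85,0],0,0.5],[[0.08,0.85,0],0,0.5],[[0.08,0.85,0],0,0.5],[[0.08,0.85,0],0,0.5],[[0.05,0.85,0],0,0.5],[[0,0,0],0,0.5],[[0,0,0],0,0.5]]'; python3 look.py 8 wrist
```

```text
time_s: 9.75
position: [0.5143, 0.0701, 0.2602]
tool_rot: [[-0.995, -0.001, -0.101], [0.101, -0.0, -0.995], [0.001, -1.0, 0.0]]
ft_force: [0.4, -0.6, -0.8]
grip_width: 0.0426
9.8 [0.5144 0.0692 0.2602] [-0.1023 -0.9948  0.0003] [-0.4758  0.4259  0.3928] 0.04262320930369007
```

View pics/wrist8.png

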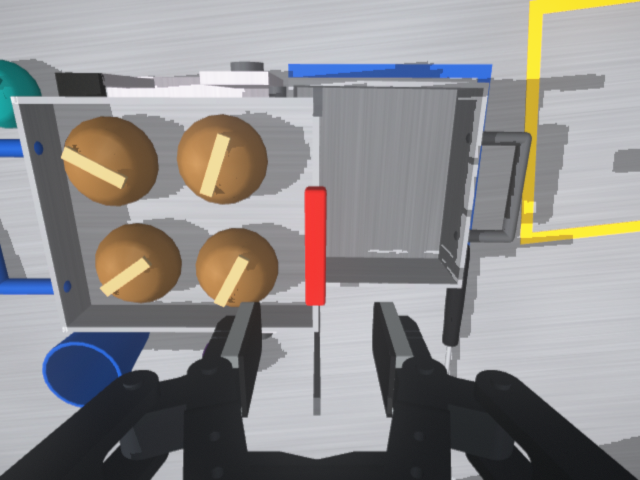

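```bash
python3 - <<'E'
from wp import *
from m1 import bay
z=load("pics/wrist8.npz");m=inr(z["im"],(0,200,60),(5,255,255))
P=cloud("w",z["d"],z)[m];P=P[P[:,2]>.195]
print(np.percentile(P,[2,50,98],axis=0)); r=[(308,187),(326,187),(326,304),(306,304)]
q=np.array([plane("w",u,.204,z) for u in r]);print(q,q.mean(0))
a,b=ray("w",(315.5,245.5),z),None
t=load("pics/top0.npz");print(tri(a,ray("top",(298.8,261.8))))
E
```

```text
[[0.4873 0.065  0.2023]
 [0.5158 0.0711 0.2036]
 [0.5463 0.077  0.2051]]
[[0.5517 0.0703 0.204 ]
 [0.5507 0.0608 0.204 ]
 [0.4814 0.0673 0.204 ]
 [0.4826 0.079  0.204 ]] [0.5166 0.0694 0.204 ]
(array([0.5145, 0.0705, 0.1935]), [np.float64(0.00036880822777646363), np.float64(0.00036880822777647356)])
```

```bash
python3 -m pendant '[[[0.05,0.02,-0.7],0,0.5],[[0,0,-0.8],0,0.5],[[0,0,-0.8],0,0.5],[[0,0,-0.8],0,0.5],[[0,0,-0.17],0,0.5],[[0,0,0],0,0.5],[[0,0,0],0,0],[[0,0,0],0,0],[[0,0,0],0,0],[[0,0,0],0,0],[[0,0,0],0,0]]' 50; python3 look.py 9 wrist
```

```text
time_s: 10.72
position: [0.5169, 0.0705, 0.1641]
tool_rot: [[-0.995, 0.004, -0.103], [0.103, 0.001, -0.995], [-0.004, -1.0, -0.001]]
ft_force: [0.4, 5.0, 5.9]
grip_width: 0.0109
10.7667 [0.5169 0.0705 0.1641] [-0.1027 -0.9947 -0.0013] [1.1696 4.8001 6.4388] 0.010684042661631608
```

View pics/wrist9.png

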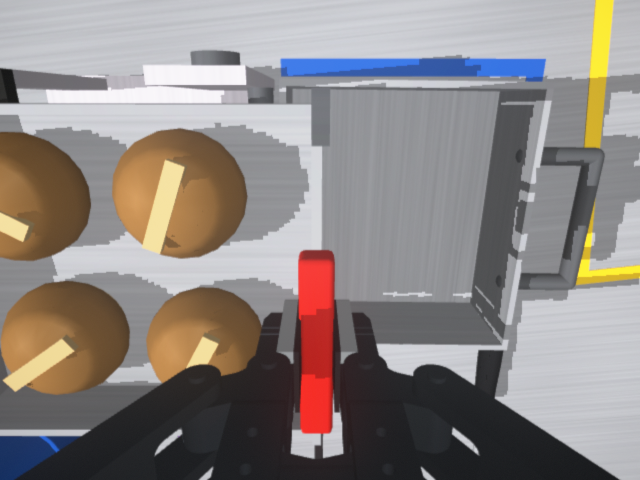

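```bash
python3 -m pendant '[[[0,0,0.2],0,0],[[0,0,0.25],0,0],[[0,0,0.25],0,0],[[0,0,0.25],0,0],[[0,0,0.25],0,0],[[0,0,0.25],0,0],[[0,0,0.25],0,0],[[0,0,0.25],0,0],[[0,0,0],0,0],[[0,0,0],0,0]]'; python3 -m pendant '[[[0,0,0.1],0,0],[[0,0,0.05],0,0],[[0,0,0],0,0]]'
```

```text
time_s: 11.6
position: [0.5168, 0.0702, 0.222]
tool_rot: [[-0.995, 0.003, -0.103], [0.103, 0.0, -0.995], [-0.003, -1.0, -0.001]]
ft_force: [3.5, 3.4, 2.3]
grip_width: 0.0107
time_s: 11.85
position: [0.5166, 0.0703, 0.2242]
tool_rot: [[-0.995, 0.0, -0.103], [0.103, 0.001, -0.995], [-0.0, -1.0, -0.001]]
ft_force: [7.2, 5.2, -9.8]
grip_width: 0.0106
```

```bash
python3 -m pendant '[[[0,0,0.05],0,0],[[0,0,0],0,0],[[0,0,-0.1],0,0.5],[[0,0,0],0,0.5],[[0,0,0],0,0.5],[[0,0,0],0,0.5],[[0,0,0.7],0,0.5],[[0,0,0.7],0,0.5],[[0,0,0.7],0,0.5],[[0,0,0],0,0.5]]'; python3 look.py 10 wrist scene
```

```text
time_s: 12.68
position: [0.5171, 0.0696, 0.2913]
tool_rot: [[-0.995, 0.008, -0.103], [0.103, -0.001, -0.995], [-0.008, -1.0, 0.0]]
ft_force: [0.3, -0.8, 0.4]
grip_width: 0.043
12.7833 [0.516  0.0697 0.2875] [-0.1032 -0.9947  0.0002] [-0.12   -0.5436 -0.0262] 0.042513373263085
```

View pics/wrist10.png

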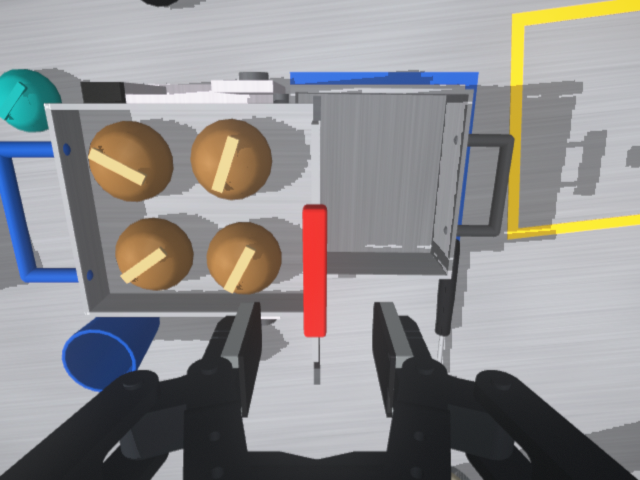

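```bash
python3 - <<'E'
from wp import *
z=load("pics/wrist10.npz");m=inr(z["im"],(0,200,60),(5,255,255))
P=cloud("w",z["d"],z)[m];print(np.percentile(P,[2,10,50,90,98],axis=0))
z=load("pics/scene10.npz");m=inr(z["im"],(0,200,60),(5,255,255))
for st,c,k in comps(m,20):
  P=cloud("scene",z["d"])[k];print(st,np.percentile(P,[2,50,98],axis=0))
E
```

```text
[[0.4957 0.0635 0.2623]
 [0.5041 0.0652 0.2628]
 [0.5255 0.0699 0.2635]
 [0.5443 0.0745 0.2644]
 [0.5484 0.0766 0.2649]]
```

```bash
python3 -m pendant '[[[0,0,0.5],0,0.5],[[0.09,0.96,0],0,0.5],[[0.09,0.96,0],0,0.5],[[0.09,0.96,0],0,0.5],[[0.09,0.96,0],0,0.5],[[0.09,0.96,0],0,0.5],[[0.09,0.96,-0.3],0,0.5],[[0.09,0.96,-0.5],0,0.5],[[0.09,0.96,-0.5],0,0.5],[[0,0,-0.5],0,0.5],[[0,0,0],0,0.5],[[0,0,0],0,0.5]]'; python3 look.py 11 wrist
```

```text
time_s: 13.78
position: [0.5372, 0.2999, 0.2468]
tool_rot: [[-0.995, -0.003, -0.103], [0.103, -0.001, -0.995], [0.003, -1.0, 0.002]]
ft_force: [-0.1, -1.0, 0.5]
grip_width: 0.0426
13.8333 [0.5377 0.2997 0.2481] [-0.1036 -0.9946  0.0004] [0.561  0.6173 0.6125] 0.042335065791385816
```

View pics/wrist11.png

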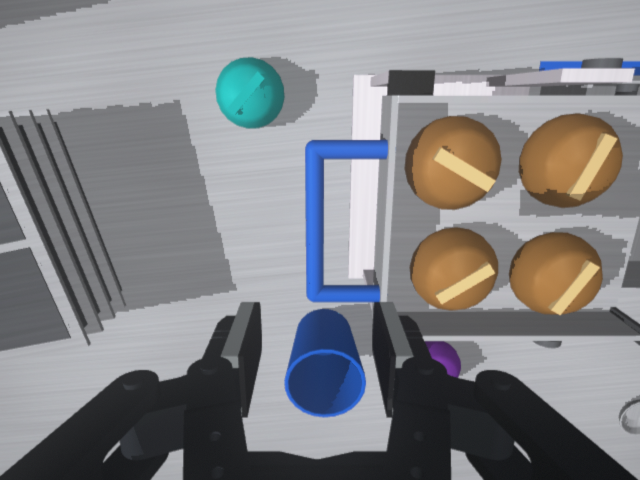

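```bash
python3 - <<'E'
from wp import *
z=load("pics/wrist11.npz");m=inr(z["im"],(108,150,60),(125,255,255))
PP=cloud("w",z["d"],z);m&=(PP[...,2]>.135)&(PP[...,2]<.16)
for st,c,k in comps(m,200): P=PP[k];print(st,c,np.percentile(P,[2,50,98],axis=0))
E
```

```text
[ 306  141   82  161 4474] [330.9696 215.7099] [[0.4849 0.2541 0.1462]
 [0.5513 0.2954 0.1498]
 [0.5919 0.3082 0.1516]]
```

```bash
python3 -m pendant '[[[0,0,-0.85],0,0.5],[[0,0,-0.85],0,0.5],[[0,0,-0.85],0,0.5],[[0,0,-0.85],0,0.5],[[0,0,-0.85],0,0.5],[[0,0,-0.4],0,0.5],[[0,0,0],0,0.5],[[0,0,0],0,0],[[0,0,0],0,0],[[0,0,0],0,0],[[0,0,0],0,0],[[0,0,0],0,0]]' 40; python3 look.py 12 wrist
```

```text
time_s: 14.83
position: [0.5388, 0.3012, 0.1105]
tool_rot: [[-0.995, 0.004, -0.103], [0.103, 0.003, -0.995], [-0.004, -1.0, -0.003]]
ft_force: [1.1, 5.1, 6.5]
grip_width: 0.0104
14.8833 [0.5388 0.3012 0.1105] [-0.1029 -0.9947 -0.0029] [1.5398 5.1954 5.8293] 0.010530745095154434
```

View pics/wrist12.png

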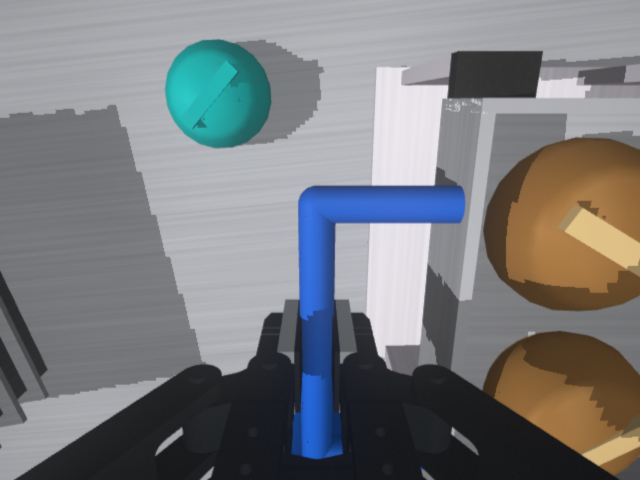

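```bash
python3 -m pendant '[[[-0.006,-0.058,0.34],0,0],[[-0.006,-0.058,0.34],0,0],[[-0.01,-0.092,0.33],0,0],[[-0.01,-0.092,0.33],0,0],[[-0.013,-0.124,0.32],0,0],[[-0.013,-0.124,0.32],0,0],[[-0.016,-0.156,0.31],0,0],[[-0.016,-0.156,0.31],0,0],[[0,0,0],0,0]]'; python3 look.py 13 scene
```

```text
time_s: 15.63
position: [0.5361, 0.2759, 0.1897]
tool_rot: [[-0.995, 0.006, -0.103], [0.103, 0.005, -0.995], [-0.006, -1.0, -0.006]]
ft_force: [3.4, 11.8, 2.8]
grip_width: 0.0108
15.6833 [0.5362 0.2762 0.189 ] [-0.1026 -0.9947 -0.0058] [ 4.9164 11.3166  2.7199] 0.010607897569789438
```

View pics/scene13.png

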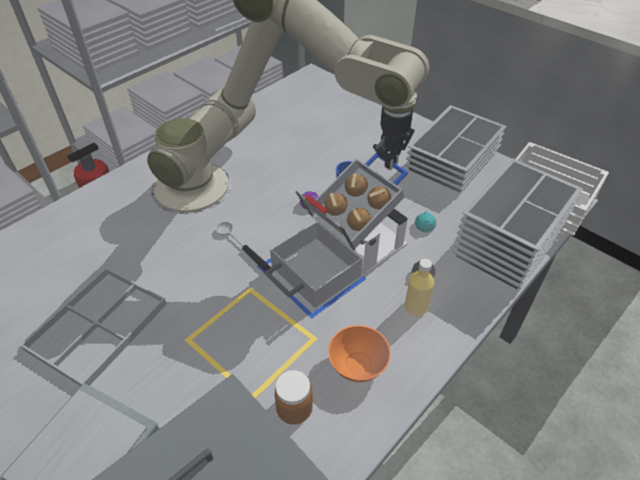

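```bash
python3 -m pendant '[[[-0.008,-0.08,0.145],0,0],[[-0.01,-0.09,0.145],0,0],[[-0.01,-0.09,0.145],0,0],[[-0.01,-0.09,0.145],0,0],[[-0.011,-0.105,0.135],0,0],[[-0.011,-0.105,0.135],0,0],[[0,0,0],0,0],[[0,0,0],0,0]]'; python3 look.py 14 scene
```

```text
time_s: 16.35
position: [0.5345, 0.2599, 0.2145]
tool_rot: [[-0.995, 0.007, -0.102], [0.102, 0.006, -0.995], [-0.006, -1.0, -0.007]]
ft_force: [6.0, 13.0, 6.2]
grip_width: 0.0103
16.4 [0.5345 0.26   0.2145] [-0.1019 -0.9948 -0.0067] [ 4.2262 13.4843  6.3987] 0.01043108154030592
```

```bash
python3 -c "
import cv2
a=cv2.imread('pics/scene14.png')[120:330,220:470];cv2.imwrite('pics/s14c.png',cv2.resize(a,None,fx=2.8,fy=2.8))"
```

```text
(no output)
```

View pics/s14c.png

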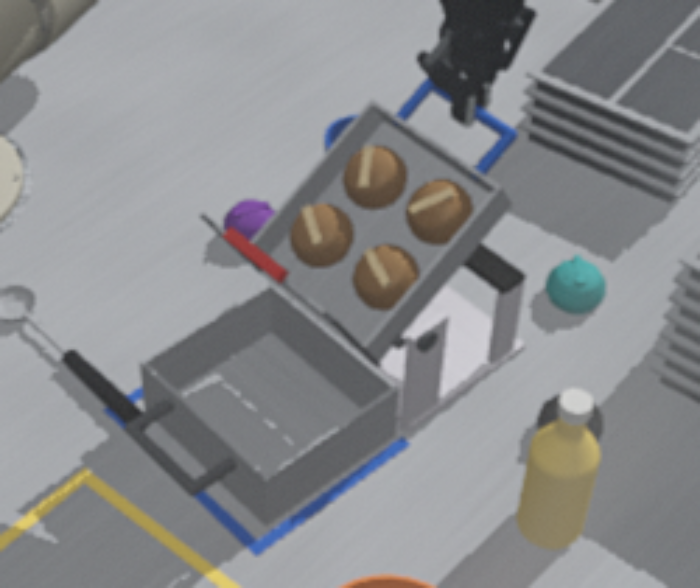

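```bash
python3 -m pendant '[[[-0.005,-0.05,0.13],0,0],[[-0.009,-0.09,0.13],0,0],[[-0.01,-0.1,0.13],0,0],[[-0.01,-0.1,0.13],0,0],[[-0.01,-0.1,0.13],0,0],[[0,0,0],0,0],[[0,0,0],0,0]]'; python3 look.py 15 scene
```

```text
time_s: 16.98
position: [0.5328, 0.245, 0.2326]
tool_rot: [[-0.995, 0.004, -0.103], [0.103, 0.002, -0.995], [-0.004, -1.0, -0.002]]
ft_force: [5.8, 5.3, 2.3]
grip_width: 0.0104
17.0333 [0.5329 0.245  0.2326] [-0.1031 -0.9947 -0.0023] [5.4399 5.3363 2.2376] 0.010263553843197623
```

```bash
python3 -c "
import cv2
a=cv2.imread('pics/scene15.png')[120:330,220:470];cv2.imwrite('pics/s15c.png',cv2.resize(a,None,fx=2.8,fy=2.8))"
```

```text
(no output)
```

View pics/s15c.png

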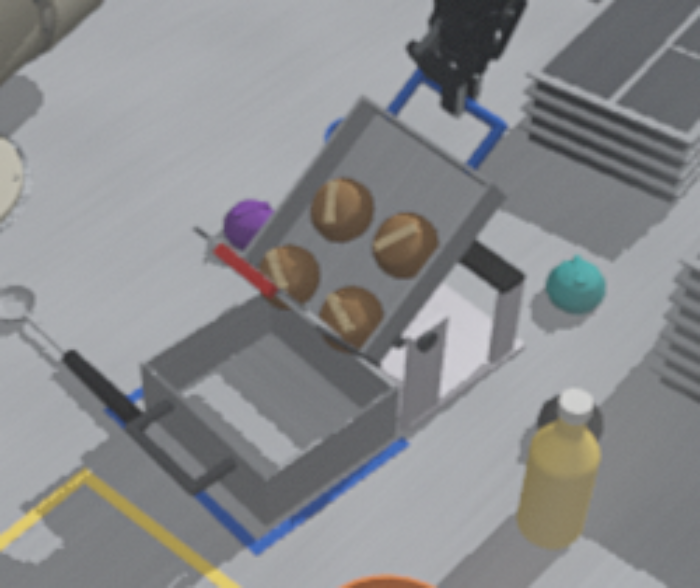

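```bash
python3 -m pendant '[[[0,0,0],0,0],[[0,0,0],0,0],[[0,0,0],0,0],[[0,0,0],0,0],[[0,0,0],0,0],[[0,0,0],0,0],[[0,0,0],0,0],[[0,0,0],0,0]]'; python3 look.py 16 scene;python3 -c "
import cv2
a=cv2.imread('pics/scene16.png')[120:330,220:470];cv2.imwrite('pics/s16c.png',cv2.resize(a,None,fx=2.8,fy=2.8))"
```

```text
time_s: 17.7
position: [0.5329, 0.2451, 0.2325]
tool_rot: [[-0.995, 0.004, -0.103], [0.103, 0.002, -0.995], [-0.004, -1.0, -0.002]]
ft_force: [4.8, 4.7, 1.2]
grip_width: 0.0104
17.75 [0.5329 0.2451 0.2325] [-0.103  -0.9947 -0.0022] [4.8477 4.8651 1.7688] 0.010274870188811172
```

View pics/s16c.png

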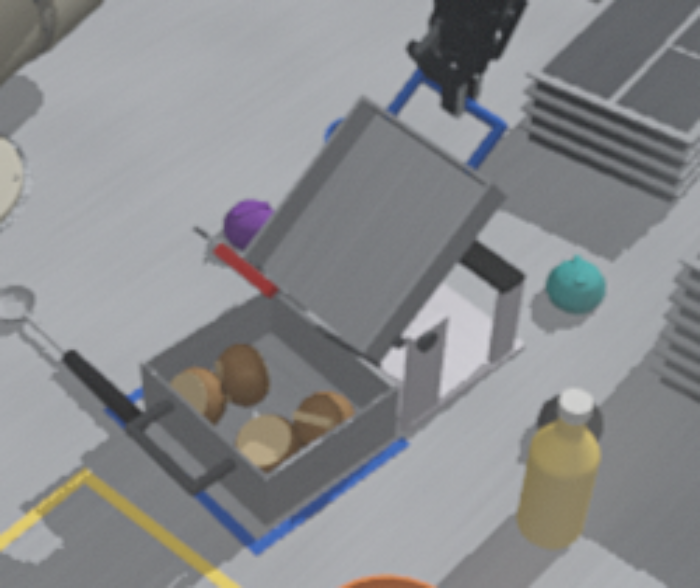

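```bash
python3 -m pendant '[[[0.012,0.12,-0.17],0,0],[[0.012,0.12,-0.18],0,0],[[0.022,0.21,-0.27],0,0],[[0.022,0.21,-0.27],0,0],[[0.019,0.185,-0.29],0,0],[[0.019,0.185,-0.29],0,0],[[0.016,0.155,-0.305],0,0],[[0.016,0.155,-0.305],0,0],[[0.013,0.12,-0.32],0,0],[[0.013,0.12,-0.32],0,0],[[0.01,0.09,-0.33],0,0],[[0.01,0.09,-0.33],0,0]]'; python3 -m pendant '[[[0.003,0.03,-0.17],0,0],[[0.003,0.03,-0.17],0,0],[[0.003,0.03,-0.15],0,0],[[0,0.02,-0.1],0,0],[[0,0.01,-0.05],0,0],[[0,0,0],0,0],[[0,0,0],0,0]]'
```

```text
time_s: 18.75
position: [0.5383, 0.2979, 0.1302]
tool_rot: [[-0.995, 0.003, -0.103], [0.103, 0.001, -0.995], [-0.003, -1.0, -0.001]]
ft_force: [4.8, 2.5, -0.3]
grip_width: 0.0105
time_s: 19.33
position: [0.5386, 0.301, 0.1111]
tool_rot: [[-0.995, 0.003, -0.103], [0.103, 0.0, -0.995], [-0.003, -1.0, -0.001]]
ft_force: [5.1, 3.5, -0.5]
grip_width: 0.0103
```

```bash
python3 -m pendant '[[[0,0,-0.05],0,0],[[0,0,-0.05],0,0],[[0,0,0],0,0],[[0,0,0],0,0]]'; python3 look.py 17 wrist
```

```text
time_s: 19.67
position: [0.5388, 0.3011, 0.1107]
tool_rot: [[-0.995, 0.005, -0.103], [0.103, 0.001, -0.995], [-0.005, -1.0, -0.001]]
ft_force: [0.3, 0.9, 15.3]
grip_width: 0.0102
19.7167 [0.5388 0.3011 0.1107] [-0.1029 -0.9947 -0.0014] [-0.4736 -0.1594 15.3488] 0.010613204357328612
```

View pics/wrist17.png

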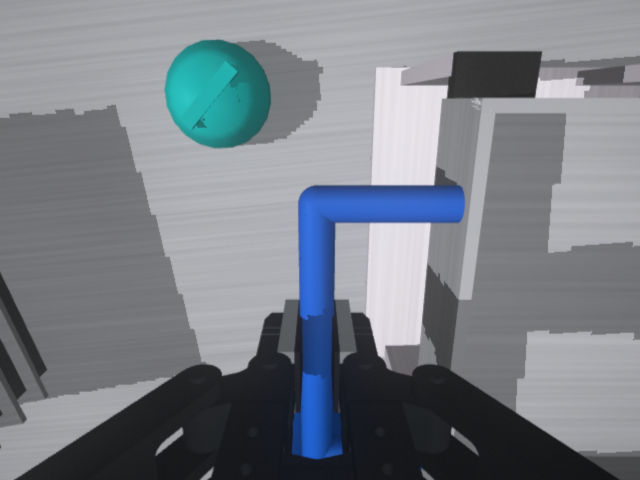

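```bash
python3 -m pendant '[[[0,0,0.08],0,0],[[0,0,0],0,0.5],[[0,0,0],0,0.5],[[0,0,0],0,0.5],[[0,0,0],0,0.5],[[0,0,0.5],0,0.5],[[0,0,1],0,0.5],[[0,0,1],0,0.5],[[0,0,1],0,0.5],[[0,0,1],0,0.5],[[0,0,1],0,0.5],[[0,0,0.8],0,0.5]]'; python3 -m pendant '[[[-0.1,-0.95,0],0,0.5],[[-0.1,-0.95,0],0,0.5],[[-0.1,-0.95,0],0,0.5],[[-0.1,-0.95,0],0,0.5],[[-0.1,-0.95,0],0,0.5],[[-0.1,-0.95,0],0,0.5],[[-0.1,-0.95,0],0,0.5],[[-0.1,-0.95,0],0,0.5],[[-0.1,-0.95,0],0,0.5],[[-0.1,-0.95,0],0,0.5],[[-0.1,-0.95,0],0,0.5],[[-0.1,-0.95,0],0,0.5]]';  python3 -m pendant '[[[-0.05,-0.95,-0.5],0,0.5],[[-0.05,-0.95,-0.9],0,0.5],[[0,-0.4,-0.9],0,0.5],[[0,0,-0.9],0,0.5],[[0,0,0],0,0.5],[[0,0,0],0,0.5]]'; python3 look.py 18 wrist top scene
```

```text
time_s: 20.72
position: [0.5374, 0.3008, 0.3015]
tool_rot: [[-0.995, 0.001, -0.103], [0.103, 0.0, -0.995], [-0.001, -1.0, -0.0]]
ft_force: [0.6, 0.7, 0.3]
grip_width: 0.0427
time_s: 21.72
position: [0.501, -0.0424, 0.299]
tool_rot: [[-0.995, -0.001, -0.103], [0.103, 0.0, -0.995], [0.001, -1.0, -0.0]]
ft_force: [0.9, 0.1, 0.3]
grip_width: 0.0428
time_s: 22.22
position: [0.4982, -0.11, 0.203]
tool_rot: [[-0.995, -0.002, -0.103], [0.103, 0.001, -0.995], [0.002, -1.0, -0.001]]
ft_force: [-0.4, 0.5, 1.4]
grip_width: 0.0427
22.3667 [ 0.4994 -0.11    0.2051] [-0.1022 -0.9948  0.0011] [-0.1272 -0.1273  0.8699] 0.04273460561312209
```

View pics/wrist18.png

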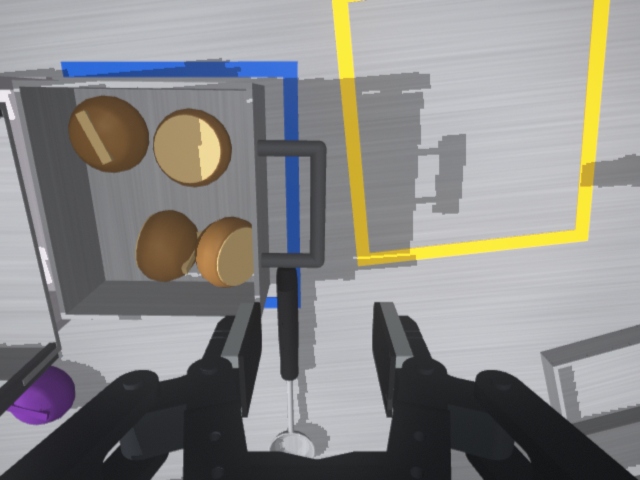

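View pics/scene18.png

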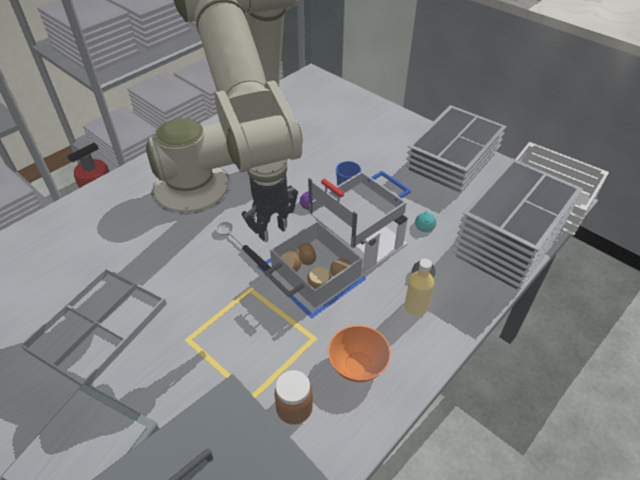

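```bash
python3 - <<'E'
from wp import *
from m1 import bay
z=load("pics/wrist18.npz")
for uv in((318,146),(318,204),(319,262)): p=plane("w",uv,.05,z);print("bar",p,bay(p))
def line(q):
    vx,vy,x,y=cv2.fitLine(q.astype(np.float32),cv2.DIST_HUBER,0,.001,.001).ravel();return float(np.degrees(np.arctan2(vy,vx))),float(x),float(y),len(q)
for n,zz in(("wrist18",z),("top18",load("pics/top18.npz"))):
    m=inr(zz["im"],(22,150,80),(32,255,255))
    p=np.array([plane("w",(u,v),0.,zz)[:2] for v,u in np.argwhere(m)])
    p=p[(p[:,0]>.42)&(p[:,0]<.68)&(p[:,1]<-.12)&(p[:,1]>-.37)]
    for nm,k in(("x+",p[:,0]>.638),("x-",p[:,0]<.448),("y+",(p[:,1]>-.165)&(p[:,0]<.63)&(p[:,0]>.455)),("y-",(p[:,1]<-.325)&(p[:,0]<.63)&(p[:,0]>.455))):
        if k.sum()>10: print(n,nm,line(p[k]),p[k].min(0),p[k].max(0))
E
```

```text
bar [ 0.5456 -0.1163  0.05  ] [  51.0526 -118.6692]
bar [ 0.5014 -0.1118  0.05  ] [   6.6162 -118.7471]
bar [ 0.4528 -0.1076  0.05  ] [ -42.1165 -119.6496]
wrist18 x+ (-57.64425277709961, 0.6431323885917664, -0.1433141827583313, 259) [ 0.6381 -0.1575] [ 0.6498 -0.1381]
wrist18 x- (-89.26882934570312, 0.43382906913757324, -0.24807977676391602, 2860) [ 0.4254 -0.3554] [ 0.448  -0.1416]
wrist18 y+ (0.9794526100158691, 0.54925936460495, -0.1454945057630539, 2828) [ 0.455  -0.1528] [ 0.63   -0.1384]
wrist18 y- (1.0474035739898682, 0.5487701892852783, -0.3475356101989746, 3085) [ 0.455  -0.3551] [ 0.6286 -0.3401]
top18 x+ (-89.36383056640625, 0.6540449857711792, -0.2513004243373871, 205) [ 0.6397 -0.349 ] [ 0.6605 -0.1393]
top18 x- (-89.1890869140625, 0.4338098466396332, -0.28504276275634766, 219) [ 0.4272 -0.353 ] [ 0.4471 -0.1455]
top18 y+ (0.04143190383911133, 0.47790104150772095, -0.14593979716300964, 62) [ 0.4557 -0.1507] [ 0.4927 -0.1431]
top18 y- (0.9232296943664551, 0.542684018611908, -0.3472418487071991, 270) [ 0.4567 -0.3535] [ 0.6296 -0.3416]
```

View pics/top18.png

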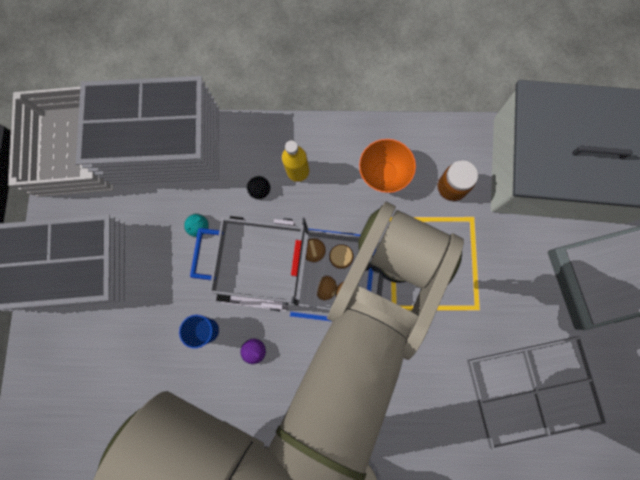

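```bash
python3 -m pendant '[[[0.05,-0.05,-0.9],0,0.5],[[0,0,-0.9],0,0.5],[[0,0,-0.9],0,0.5],[[0,0,-0.9],0,0.5],[[0,0,-0.9],0,0.5],[[0,0,-0.9],0,0.5],[[0,0,-0.6],0,0.5],[[0,0,-0.35],0,0.5],[[0,0,0],0,0.5],[[0,0,0],0,0.5]]' 60; python3 -m pendant '[[[0,0,0],0,0],[[0,0,0],0,0],[[0,0,0],0,0],[[0,0,0],0,0],[[0,0,0],0,0]]'; python3 look.py 19 wrist
```

```text
time_s: 23.2
position: [0.501, -0.1117, 0.0137]
tool_rot: [[-0.995, 0.001, -0.102], [0.102, -0.001, -0.995], [-0.001, -1.0, 0.001]]
ft_force: [-0.0, -0.7, 0.2]
grip_width: 0.0428
time_s: 23.62
position: [0.5008, -0.1117, 0.0141]
tool_rot: [[-0.995, 0.002, -0.103], [0.103, -0.001, -0.995], [-0.002, -1.0, 0.001]]
ft_force: [-0.7, 2.1, 7.6]
grip_width: 0.0101
23.6667 [ 0.5008 -0.1117  0.0141] [-0.1033 -0.9947  0.0005] [-0.8551  1.277   6.9519] 0.009729862965034046
```

View pics/wrist19.png

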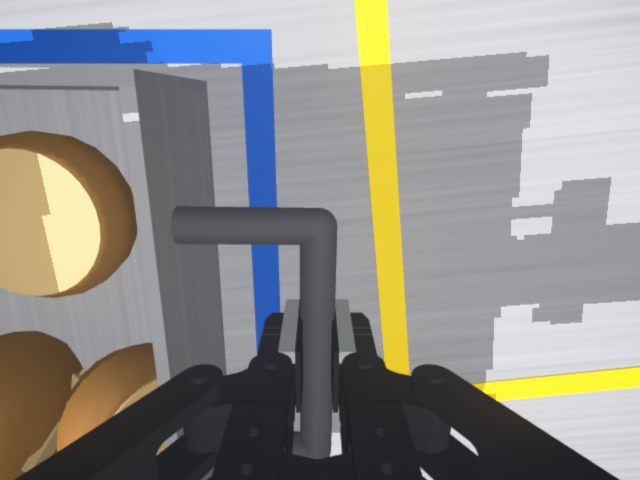

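```bash
python3 -m pendant '[[[0.1,-0.01,0],0,0],[[0.18,-0.02,0],0,0],[[0.18,-0.02,0],0,0],[[0.18,-0.02,0],0,0],[[0.18,-0.02,0],0,0],[[0.18,-0.02,0],0,0],[[0.18,-0.02,0],0,0],[[0.12,-0.01,0],0,0],[[0,0,0],0,0]]' 90; python3 -m pendant '[[[-0.02,-0.2,0],0,0],[[-0.04,-0.4,0],0,0],[[-0.04,-0.4,0],0,0],[[-0.04,-0.4,0],0,0],[[-0.04,-0.4,0],0,0],[[-0.04,-0.4,0],0,0],[[-0.04,-0.4,0],0,0],[[-0.04,-0.4,0],0,0],[[-0.04,-0.4,0],0,0],[[-0.02,-0.2,0],0,0],[[0,0,0],0,0]]'; python3 look.py 20 scene wrist
```

```text
time_s: 24.42
position: [0.5382, -0.1154, 0.0137]
tool_rot: [[-0.995, -0.002, -0.101], [0.101, 0.0, -0.995], [0.002, -1.0, 0.0]]
ft_force: [-6.6, 2.2, 8.9]
grip_width: 0.009
time_s: 25.33
position: [0.5285, -0.2245, 0.0139]
tool_rot: [[-0.995, 0.001, -0.104], [0.104, -0.0, -0.995], [-0.001, -1.0, 0.0]]
ft_force: [-1.3, 2.5, 8.9]
grip_width: 0.0089
25.4333 [ 0.5286 -0.2243  0.0142] [-0.1033 -0.9947  0.0009] [-2.9656  0.872   8.5497] 0.008895346065147367
```

View pics/scene20.png

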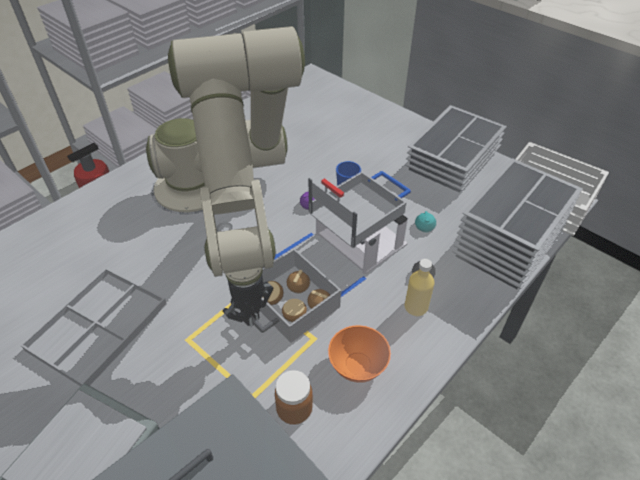

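View pics/wrist20.png

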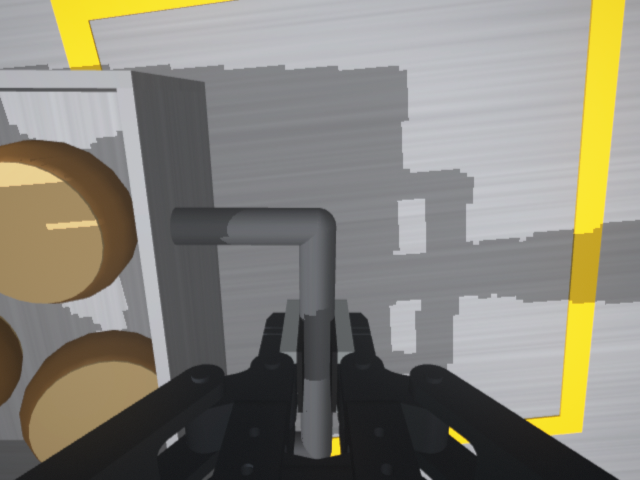

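```bash
python3 -m pendant '[[[0.02,-0.2,0],0,0],[[0.04,-0.42,0],0,0],[[0.04,-0.42,0],0,0],[[0.04,-0.42,0],0,0],[[0.04,-0.42,0],0,0],[[0.04,-0.42,0],0,0],[[0.04,-0.42,0],0,0],[[0.04,-0.42,0],0,0],[[0.03,-0.25,0],0,0],[[0,0,0],0,0]]'; python3 -m pendant '[[[0.04,-0.2,0],0.2,0],[[0.05,-0.26,0],0.25,0],[[0.05,-0.26,0],0.25,0],[[0.05,-0.26,0],0.25,0],[[0.04,-0.26,0],0.25,0],[[0.03,-0.2,0],0.17,0],[[0,0,0],0,0],[[0,0,0],0,0]]'; python3 look.py 21 scene wrist top
```

```text
time_s: 26.27
position: [0.5385, -0.3264, 0.0139]
tool_rot: [[-0.995, 0.001, -0.104], [0.104, -0.0, -0.995], [-0.001, -1.0, 0.0]]
ft_force: [-1.8, 2.4, 8.4]
grip_width: 0.0088
time_s: 26.93
position: [0.5465, -0.3686, 0.0141]
tool_rot: [[-1.0, 0.001, 0.017], [-0.017, -0.0, -1.0], [-0.001, -1.0, 0.0]]
ft_force: [-0.5, 4.6, 6.7]
grip_width: 0.009
27.0833 [ 0.5465 -0.3685  0.0142] [ 0.0166 -0.9999  0.0005] [-0.583   4.0248  5.3622] 0.008450196030809952
```

View pics/wrist21.png

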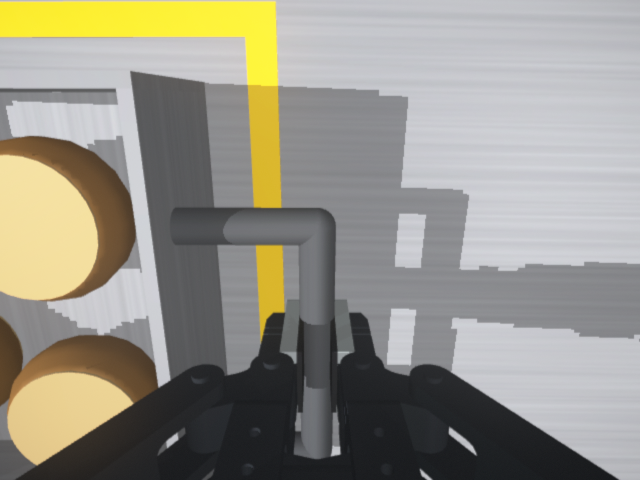

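View pics/top21.png

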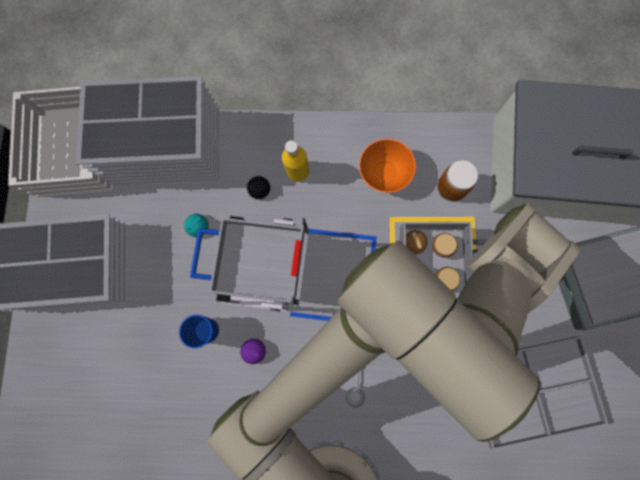

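```bash
python3 - <<'E'
from wp import *
z=load("pics/wrist21.npz")
for uv in((246,37),(20,37),(263,310),(253,150)): print("tape in",uv,plane("w",uv,0,z))
print("rim outer corner",plane("w",(131,71),.07,z))
for uv in((303,260),(334,260),(318,225),(318,350)): print("bar",plane("w",uv,.05,z))
for uv in((206,100),(214,210),(226,370)): print("wall bottom",plane("w",uv,0,z))
t=load("pics/top21.npz")
a=t["im"][205:325,375:495,::-1];cv2.imwrite("pics/t21c.png",cv2.resize(a,None,fx=5,fy=5,interpolation=2))
E
```

```text
tape in (246, 37) [ 0.6506 -0.3402  0.    ]
tape in (20, 37) [ 0.6492 -0.253   0.    ]
tape in (263, 310) [ 0.5326 -0.3438 -0.    ]
tape in (253, 150) [ 0.6077 -0.3415  0.    ]
rim outer corner [ 0.6342 -0.3235  0.07  ]
bar [ 0.5784 -0.3642  0.05  ]
bar [ 0.5786 -0.3744  0.05  ]
bar [ 0.5904 -0.3689  0.05  ]
bar [ 0.5443 -0.3697  0.05  ]
wall bottom [ 0.6273 -0.3232  0.    ]
wall bottom [ 0.5814 -0.3236  0.    ]
wall bottom [ 0.4985 -0.3244  0.    ]
```

View pics/t21c.png

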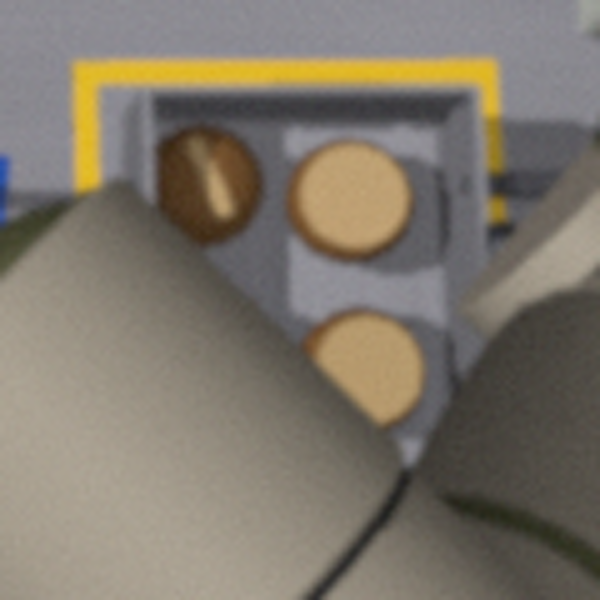

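```bash
python3 -m pendant '[[[0,0,0],0,0.5],[[0,0,0],0,0.5],[[0,0,0],0,0.5],[[0,0,0],0,0.5],[[0,0,0],0,0.5],[[0,0,0.5],0,0.5],[[0,0,1],0,0.5],[[0,0,1],0,0.5],[[0,0,1],0,0.5],[[0,0,1],0,0.5],[[0,0,1],0,0.5],[[0,0,1],0,0.5]]'; python3 -m pendant '[[[-0.8,-0.7,0.3],0,0.5],[[-0.8,-0.7,0.3],0,0.5],[[-0.8,-0.7,0],0,0.5],[[-0.8,-0.7,0],0,0.5],[[-0.8,-0.7,0],0,0.5],[[-0.8,-0.7,0],0,0.5],[[-0.8,-0.7,0],0,0.5],[[-0.8,-0.7,0],0,0.5],[[0,0,0],0,0.5],[[0,0,0],0,0.5]]'; python3 look.py 22 scene top
```

```text
time_s: 28.08
position: [0.5458, -0.3686, 0.2093]
tool_rot: [[-1.0, -0.0, 0.016], [-0.016, -0.0, -1.0], [0.0, -1.0, 0.0]]
ft_force: [-0.1, 0.1, 0.1]
grip_width: 0.043
time_s: 28.92
position: [0.3527, -0.5377, 0.2254]
tool_rot: [[-1.0, -0.0, 0.014], [-0.014, 0.0, -1.0], [0.0, -1.0, -0.0]]
ft_force: [0.3, 0.9, -0.8]
grip_width: 0.043
29.0167 [ 0.3544 -0.5363  0.2257] [ 0.0166 -0.9999 -0.0004] [ 1.0385 -0.1723 -0.2627] 0.042591235548000914
```

View pics/scene22.png

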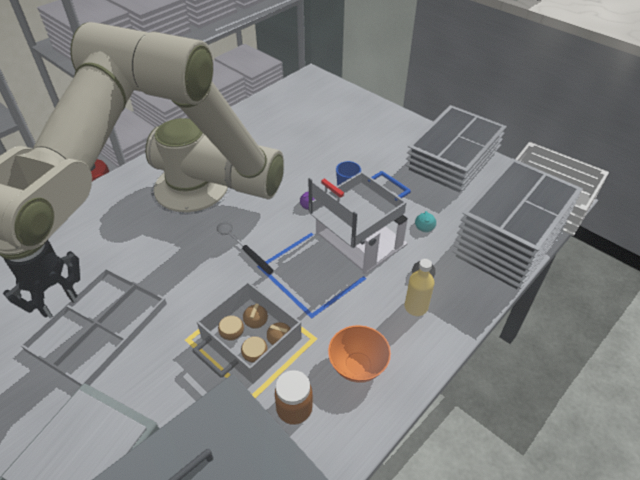

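View pics/top22.png

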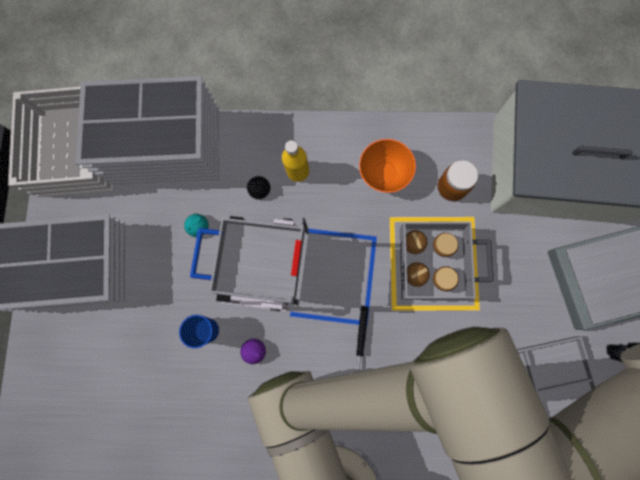

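```bash
python3 - <<'E'
from wp import *
t=load("pics/top22.npz");P=cloud("top",t["d"])
m=(P[...,2]>.062)&(P[...,2]<.078)&(abs(P[...,0]-.544)<.11)&(abs(P[...,1]+.2465)<.1)
# rim only: far from centre
q=P[m];k=(abs(q[:,0]-.545)>.075)|(abs(q[:,1]+.2455)>.065);q=q[k]
r=cv2.minAreaRect(q[:,:2].astype(np.float32)*1000);print(r,len(q))
for n in("bowl",): pass
a0=load("pics/top22.npz")["im"].astype(int);b0=np.load("pics/top0.npz")["im"].astype(int);
for nm,(x0,y0,x1,y1) in dict(bowl=(355,135,420,195),bottle=(278,135,315,187),jar=(435,155,482,205),cup=(176,310,222,352),ladle=(352,325,370,360),balls=(240,175,272,200)).items():
    print(nm,abs(a0-b0)[y0:y1,x0:x1].max(-1).mean().round(2))
E
python3 -c "
import cv2
a=cv2.imread('pics/top22.png')[205:325,375:505];cv2.imwrite('pics/t22c.png',cv2.resize(a,None,fx=5,fy=5,interpolation=2))"
```

```text
((541.6573486328125, -243.37608337402344), (179.59652709960938, 161.4548797607422), 0.579113781452179) 609
bowl 4.3
bottle 3.73
jar 3.38
cup 4.43
ladle 3.79
balls 5.26
```

View pics/t22c.png

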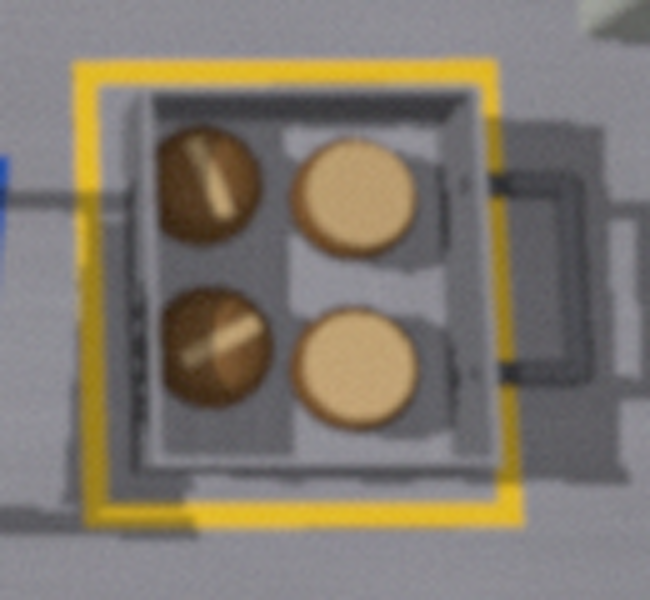

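```bash
python3 -c "
from rig import env
print(env.close_job())"
```

```text
the job is handed in; nothing more can be done
None
```

I handed the job in at about 29 s on the robot's clock, with the pan on the yellow rectangle and all four rolls in it.

I slid the pan by its handle, without lifting it, into the blue bay, steering around a ladle that lay over one corner of it. Then I pulled the red gate up and tipped the tray to about 0.67 rad, where all four rolls slid into the pan. I lowered the tray onto its rest while still holding the handle, slid the pan to the yellow rectangle, let go and backed the arm away.

**Last checks:**
- **Pan:** its centre measured (0.542, -0.243) against (0.544, -0.2465) for the tape. Its yaw was 0.6° against about 0.9°, and it has roughly 12–18 mm of clearance all round.
- **Rolls:** four are visible in the pan; two of them landed upside down.
- **Tray and gate:** the tray is level and the gate is up by about 60 mm, from its grip's top at 0.2635 m.
- **Other things:** bowl, bottle, jar, cup, ladle and the black ball show no change against the first picture, beyond image noise.

**What failed or disagreed:** my first grasp of the pan handle missed, and the shut fingers pressed on the bar with about 7 N. The fingers end about 22 mm short of the stated TCP, so I gripped 20 mm lower and it held from then on. The forces I read stayed at or below about 15 N throughout.

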